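# Check drawer fronts for twist and cull the one that rocks

### The arm

A 7-joint arm with a two-finger parallel gripper is mounted at the origin on the work surface. World frame = base frame: x ahead of the robot, y to its left, z up, the work surface at z = 0. Lengths are in m, angles in rad, forces in N, time in s.
With the tool pointing down it reaches from about 0.4 to 0.85 m from the base axis. Payload 10.4 kg.
Tool frame: the origin (TCP) lies at the very end of the fingers, on their centre line; the grasp point (between the pads) lies 19 mm behind it (manip.grip_depth is the distance from the TCP to the grasp point, in m); z points along the fingers, x is the direction in which the jaws open and shut, and the axes are right-handed (so a half turn about z gives the same grasp; the last joint's range is limited). The gripper opens to 85 mm and grips with 20 to 120 N. Pads are 22 mm wide; open, the fingers measure 114 mm over their backs; the gripper's body (76 mm by 85 mm) begins 54 mm behind the grasp point. The pads swing forward as they close: fully open they stand 13 mm farther back than shut.
Start: joints at [-1.347, 0.332, -0.065, 1.46, 0.022, 1.35, -0.088], TCP at [0.153, 0.606, 0.231] pointing down, gripper open.
Joint ranges: [-2.6, 2.6], [-0.5, 2.12], [-1.47, 1.34], [0.16, 2.42], [-1.27, 4.41], [0.06, 2.06], [-2.6, 2.6]. Speed limits (rad/s): [2.22, 2.22, 2.79, 2.79, 3.14, 3.14, 3.14].

### API

Orientations are given as a unit quaternion [x, y, z, w].
In Python, from workcell import manip, cams gives the robot as it stands. The module is installed in compiled form; this text tells all that it offers.
- The arm moves only by the tool move_arm, never from a script. Its arguments are lists of equal length, an entry for each row: "claw": the opening, from 0 (shut) to 1 (fully open); "dp": the shift along the tool's x, y, z as a fraction of full scale, a list of three; "turn": the turn, a rotation vector about the tool's x, y, z as a fraction of full scale, a list of three. A call has 1 to 8 rows; each row shifts and turns the commanded pose from where the row before left it, along the tool's axes as they then stand; what a row does not reach is not made up. Full scale, the value 1, is 200 mm for a shift and 45 degrees for a turn. A row lasts 1/12 s, in which the tool goes at most 41.7 mm and 7.16 degrees, less where a joint would pass 70% of its speed; a pose out of reach is approached as far as the arm can. A call with a number of a shift or a turn outside -1 to 1 is refused whole. A call with a gripper value outside its range is refused whole. The fingers move at their own pace and stop on an object; "grip_force" is the grip in N (left out, the last holds). Time passes only in rows, so rows that do not move let the fingers close. It gives the time, the measured TCP pose, the force and the opening at its end, in the units of the state.
- manip.get_obs(): the state, without advancing time (a new reading comes with each control period).
- cams.camera(name): name is "scene" or "top"; returns the picture (384x512x3 uint8, red, green, blue); there is no depth.
- cams.camera_info(name): a dict with "fx", "fy", "cx", "cy" (pixels), "pose" (4x4, takes a point from camera to world coordinates). Camera axes: x right, y down, z forward; pixel columns grow to the right and rows downward; lengths in m; the calibration is good to about 2 mm. A picture is of the moment at which its call begins. camera_info takes no time and is no camera call.
- manip.hand_in(): hands the job in, once; it reports no verdict.
The state is a dict: "clock": time; "joint_pos": joint angles; "joint_velocities": joint speeds; "tau": joint torques, N m; "position": TCP position; "ee_rot": TCP orientation; "ft_force": force on the tool from outside, world axes, zero at the start; "torque": the same for the moment, N m; "grip_width": opening from 0.0 (shut) to 1.0 (fully open).
Only numpy, scipy, OpenCV 4.12 (cv2) and the standard library are available. Lean on these libraries where they do the work, as an engineer would, in place of code of your own. Each camera call takes 0.05 s, during which the arm holds its last target.

### The job

Lay the third drawer front from the plywood block, knob up, on the free end of the steel checking plate beside the other two. Once all three are lying there, press down on their corners one at a time with the fingertips to find the one that rocks, then push that front off the far edge of the plate into the grey reject tray. Leave the two flat ones lying on the plate and do not disturb the other things on the bench.

Things in the scene. Friction and masses are not known exactly. Their poses are not given: they have to be found in the camera images.
- plate: Flat steel-topped checking plate, fixed: 160 mm (x) by 470 mm (y), 40 mm high. Origin at the middle of its underside; y runs along its length, +x points away from the robot, to the tray. Two fronts lie at its middle and 150 mm towards -y; the free place for the third is 150 mm towards +y.
- tray: Open grey reject tray, fixed, on the bench along the plate's far (+x) long side, its origin 165 mm from the plate's: 160 mm (x) by 470 mm (y) outside, walls 5 mm thick, floor 4 mm thick; the side next to the plate has only a low lip 14 mm high, the other walls are 44 mm high. Origin at the middle of its underside, axes as the plate's.
- riser: Plywood block, fixed, 150 x 150 mm and 40 mm high (as high as the plate), beside the plate's +y end, with the third front lying on it. Origin at the middle of its underside.
- front_a: Wooden drawer front 80 (its x) x 100 (y) x 12 mm, 0.1 kg; knob at the middle of the top, 24 mm wide, 24 mm high (lowest 7 mm a 16 mm neck). Origin: middle of underside, z up. Of the three, two are flat, one is twisted: it lies within 0.01 rad of level, one corner about 4 mm clear; under 1 N near it rocks it to 0.06 rad while pressed. Its other corners and flat fronts do not give.
- front_b: Wooden drawer front 80 (its x) x 100 (y) x 12 mm, 0.1 kg; knob at the middle of the top, 24 mm wide, 24 mm high (lowest 7 mm a 16 mm neck). Origin: middle of underside, z up. Of the three, two are flat, one is twisted: it lies within 0.01 rad of level, one corner about 4 mm clear; under 1 N near it rocks it to 0.06 rad while pressed. Its other corners and flat fronts do not give.
- front_c: Wooden drawer front 80 (its x) x 100 (y) x 12 mm, 0.1 kg; knob at the middle of the top, 24 mm wide, 24 mm high (lowest 7 mm a 16 mm neck). Origin: middle of underside, z up. Of the three, two are flat, one is twisted: it lies within 0.01 rad of level, one corner about 4 mm clear; under 1 N near it rocks it to 0.06 rad while pressed. Its other corners and flat fronts do not give.
- square: Bystander, to be left alone: try square lying flat between the robot and the plate, blade 100 mm along its x, stock 90 mm along its y, 16 mm high. Origin under the middle of the stock.
- pencil: Bystander, to be left alone: flat carpenter's pencil, 160 x 14 x 8 mm, lying between the robot and the plate; origin under its middle, length along x.
- glue: Bystander, to be left alone: upright white glue bottle, 56 mm across, 160 mm tall, beyond the riser; origin at the middle of its base.
- tape: Bystander, to be left alone: tape measure standing on edge, 70 x 34 x 60 mm, beside the plate's -y end; origin at the middle of its underside.
- driver: Bystander, to be left alone: screwdriver lying on the -y side of the bench, along its x.
- pliers: Bystander, to be left alone: pliers with red handles, 145 mm long, lying at the tray's -y end.
- offcut: Plywood strip 30 x 110 x 8 mm already lying in the tray along its far wall; it may be pushed about in there. Origin under its middle.
Things that resemble listed ones, but are neither listed nor needed, are in the scene too. What is shaped like the front_c but purple or turquoise is not meant.

How it is judged:
On the way, in this order (a step that is already met when the one before it is completed fails the run):
1. all three fronts lie on the plate, released and at rest (x of front_a in the frame of plate between -0.055 and 0.055 m and y of front_a in the frame of plate between -0.2 and 0.2 m and z of front_a in the frame of plate between 0.035 and 0.047 m and angle between each of front_a, front_b, front_c's own z axis and vertical below 0.035 rad and linear speed of each of front_a, front_b, front_c below 0.02 m/s and contact force between the fingers and front_a below 0.2 N and x of front_b in the frame of plate between -0.055 and 0.055 m and y of front_b in the frame of plate between -0.2 and 0.2 m and z of front_b in the frame of plate between 0.035 and 0.047 m and contact force between the fingers and front_b below 0.2 N and x of front_c in the frame of plate between -0.055 and 0.055 m and y of front_c in the frame of plate between -0.2 and 0.2 m and z of front_c in the frame of plate between 0.035 and 0.047 m and contact force between the fingers and front_c below 0.2 N), for 0.2 s.
2. the twisted front, lying on the plate, is rocked by a press of the fingers (a front leans over by more than 0.035 rad while pressed) (((x of front_a in the frame of plate between -0.055 and 0.055 m and y of front_a in the frame of plate between -0.2 and 0.2 m and z of front_a in the frame of plate between 0.03 and 0.052 m and angle between front_a's own z axis and vertical between 0.035 and 0.12 rad and contact force between the fingers and front_a above 0.3 N) or (x of front_b in the frame of plate between -0.055 and 0.055 m and y of front_b in the frame of plate between -0.2 and 0.2 m and z of front_b in the frame of plate between 0.03 and 0.052 m and angle between front_b's own z axis and vertical between 0.035 and 0.12 rad and contact force between the fingers and front_b above 0.3 N) or (x of front_c in the frame of plate between -0.055 and 0.055 m and y of front_c in the frame of plate between -0.2 and 0.2 m and z of front_c in the frame of plate between 0.03 and 0.052 m and angle between front_c's own z axis and vertical between 0.035 and 0.12 rad and contact force between the fingers and front_c above 0.3 N))), for 0.05 s.
At the end, for the whole second after the job is handed in: The twisted front lies in the reject tray (middle within it, origin under 30 mm above the tray's underside); the two flat ones lie flat on the plate (lean under 0.006 rad; the twisted one would lean 0.01), middles within 55 mm across and 200 mm along of its middle; all at rest (((x of front_a in the frame of tray between -0.075 and 0.075 m and y of front_a in the frame of tray between -0.23 and 0.23 m and z of front_a in the frame of tray below 0.03 m and linear speed of front_a below 0.02 m/s and (x of front_b in the frame of plate between -0.055 and 0.055 m and y of front_b in the frame of plate between -0.2 and 0.2 m and z of front_b in the frame of plate between 0.035 and 0.047 m and angle between front_b's own z axis and vertical below 0.006 rad and linear speed of front_b below 0.02 m/s) and (x of front_c in the frame of plate between -0.055 and 0.055 m and y of front_c in the frame of plate between -0.2 and 0.2 m and z of front_c in the frame of plate between 0.035 and 0.047 m and angle between front_c's own z axis and vertical below 0.006 rad and linear speed of front_c below 0.02 m/s)) or (x of front_b in the frame of tray between -0.075 and 0.075 m and y of front_b in the frame of tray between -0.23 and 0.23 m and z of front_b in the frame of tray below 0.03 m and linear speed of front_b below 0.02 m/s and (x of front_a in the frame of plate between -0.055 and 0.055 m and y of front_a in the frame of plate between -0.2 and 0.2 m and z of front_a in the frame of plate between 0.035 and 0.047 m and angle between front_a's own z axis and vertical below 0.006 rad and linear speed of front_a below 0.02 m/s) and (x of front_c in the frame of plate between -0.055 and 0.055 m and y of front_c in the frame of plate between -0.2 and 0.2 m and z of front_c in the frame of plate between 0.035 and 0.047 m and angle between front_c's own z axis and vertical below 0.006 rad and linear speed of front_c below 0.02 m/s)) or (x of front_c in the frame of tray between -0.075 and 0.075 m and y of front_c in the frame of tray between -0.23 and 0.23 m and z of front_c in the frame of tray below 0.03 m and linear speed of front_c below 0.02 m/s and (x of front_a in the frame of plate between -0.055 and 0.055 m and y of front_a in the frame of plate between -0.2 and 0.2 m and z of front_a in the frame of plate between 0.035 and 0.047 m and angle between front_a's own z axis and vertical below 0.006 rad and linear speed of front_a below 0.02 m/s) and (x of front_b in the frame of plate between -0.055 and 0.055 m and y of front_b in the frame of plate between -0.2 and 0.2 m and z of front_b in the frame of plate between 0.035 and 0.047 m and angle between front_b's own z axis and vertical below 0.006 rad and linear speed of front_b below 0.02 m/s)))); the robot touches nothing.
It fails at once if a bystander is pushed or carried more than 40 mm from its place, or the glue bottle is toppled (distance of any of square, pencil, glue, tape, driver, pliers from where it was at the start of the episode above 0.04 m or angle between glue's own z axis and vertical above 0.5 rad).
It also fails if it takes over 72 s, if anything falls off the work surface, if the arm or the gripper's body presses on something with over 40 N, if the wrist force passes 120 N, or if a joint passes its speed limit or range.

## Working session

There is one attempt and no reset: what is moved stays moved. The work goes in short steps, Python scripts to look and compute and a tool call to move; the robot and the scene stay as the last step left them, time stands still between calls to the robot, and variables do not carry over. Pictures are saved under pics/ and viewed, and the job is handed in when it is done.

Besides the shell and the picture viewer there is one more tool, called as a command line: name --argument value ..., lists and objects as JSON in quotes. move_arm: Moves the arm, as the interface text tells. Shift numbers are shares of 200 mm and turn numbers shares of 45 degrees, none past 1 either way. Its arguments: {"type":"object","properties":{"claw":{"type":"array","items":{"type":"number"}},"dp":{"type":"array","items":{"type":"array","items":{"type":"number"}}},"turn":{"type":"array","items":{"type":"array","items":{"type":"number"}}},"grip_force":{"type":"number"}},"required":["claw","dp","turn"]}

```bash
mkdir -p pics; ls
python3 - <<'E'
from workcell import manip, cams
import cv2
print(manip.get_obs(), manip.grip_depth)
for n in ("scene","top"):
    i=cams.camera_info(n); print(n,i)
    im=cams.camera(n); cv2.imwrite(f"pics/{n}0.png",im[:,:,::-1])
E
```

```text
pics
{'clock': 0.0, 'joint_pos': array([-1.34659951,  0.33284534, -0.06469392,  1.46096869,  0.0215971 ,
        1.34991484, -0.08849481]), 'joint_velocities': array([-1.32064308e-03,  1.21331285e-06,  2.77721340e-04,  1.48053170e-03,
        4.75879309e-04,  2.37116777e-04, -1.52860244e-03]), 'tau': array([-7.30122756e-04, -6.25438857e+01,  4.87172522e-02, -3.91606843e+01,
        1.61314703e-02,  9.87664273e-03, -4.09017119e-06]), 'position': array([0.15260009, 0.60567946, 0.23051943]), 'ee_rot': array([ 7.88758104e-01,  6.14703290e-01, -5.46562716e-04,  4.69339515e-04]), 'ft_force': array([-0.43559777, -0.35761598, -0.52224011]), 'torque': array([0.00259425, 0.00798659, 0.0141371 ]), 'grip_width': 1.0045173670864032} 0.0187
scene {'fx': 366.4672250590615, 'fy': 366.4672250590615, 'cx': 254.05079434155337, 'cy': 187.62496246870634, 'pose': array([[ 0.52324003,  0.56075961, -0.64169193,  1.12029448],
       [ 0.85207019, -0.3566372 ,  0.38312699, -0.38551231],
       [-0.01400907, -0.74723394, -0.66441341,  0.70259913],
       [ 0.        ,  0.        ,  0.        ,  1.        ]])}
top {'fx': 488.622701434809, 'fy': 488.622701434809, 'cx': 255.02983686134178, 'cy': 191.83091889436685, 'pose': array([[-0.00502925, -0.98786911,  0.15520737,  0.29310534],
       [-0.99987094,  0.00733598,  0.01429308, -0.02425622],
       [-0.01525829, -0.15511546, -0.98777851,  1.52528136],
       [ 0.        ,  0.        ,  0.        ,  1.        ]])}
```

View pics/scene0.png

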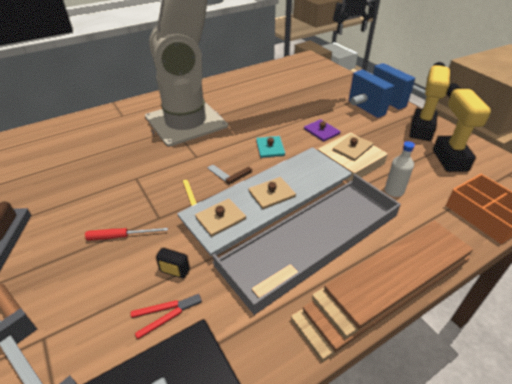

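View pics/top0.png

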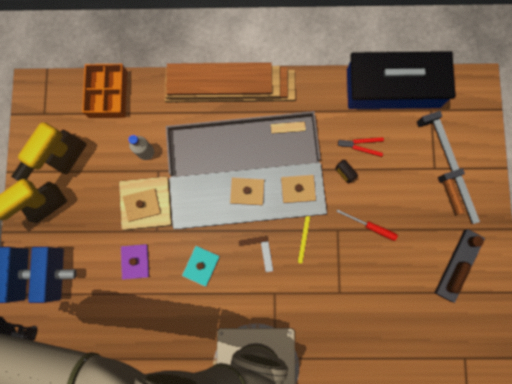

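Top view: the fronts are at about (141,205) on the riser, (247,190) and (298,188) on the plate. The decoys are at (134,262) and (200,266). Next I measure.

```bash
cat > h.py <<'E'
from workcell import manip, cams
import cv2, numpy as np
from scipy.spatial.transform import Rotation as R
I={n:cams.camera_info(n) for n in("scene","top")}
def ray(n,u,v):
    i=I[n];P=i["pose"];d=P[:3,:3]@np.array([(u-i["cx"])/i["fx"],(v-i["cy"])/i["fy"],1]);return P[:3,3],d
def plane(n,u,v,z):
    o,d=ray(n,u,v);return o+d*(z-o[2])/d[2]
def tri(a,b):
    (o1,d1),(o2,d2)=ray("scene",*a),ray("top",*b)
    A=np.stack([d1,-d2],1);s=np.linalg.lstsq(A,o2-o1,rcond=None)[0]
    p,q=o1+s[0]*d1,o2+s[1]*d2
    return (p+q)/2,np.linalg.norm(p-q)
def proj(n,p):
    i=I[n];P=i["pose"];c=P[:3,:3].T@(np.array(p)-P[:3,3]);return c[0]/c[2]*i["fx"]+i["cx"],c[1]/c[2]*i["fy"]+i["cy"]
E
python3 - <<'E'
from h import *
im={n:cv2.imread(f"pics/{n}0.png") for n in I}
c=cv2.resize(im["top"][100:285,105:335],None,fx=3.4,fy=3.2,interpolation=cv2.INTER_CUBIC);cv2.imwrite("pics/topc.png",c)
c=cv2.resize(im["scene"][110:310,170:420],None,fx=3.2,fy=3,interpolation=cv2.INTER_CUBIC);cv2.imwrite("pics/scenec.png",c)
for n,pts in (("top",[(141,193),(235,187),(247,200),(125,190),(200,190),(200,150)]),("scene",[(345,157),(270,205),(360,165),(320,170),(240,190)])):
    h=cv2.cvtColor(im[n],cv2.COLOR_BGR2HSV)
    print(n,[(p,h[p[1],p[0]].tolist()) for p in pts])
E
```

```text
top [((141, 193), [18, 138, 194]), ((235, 187), [17, 128, 199]), ((247, 200), [18, 130, 198]), ((125, 190), [23, 99, 213]), ((200, 190), [48, 7, 188]), ((200, 150), [12, 24, 139])]
scene [((345, 157), [19, 83, 211]), ((270, 205), [17, 86, 104]), ((360, 165), [21, 80, 234]), ((320, 170), [80, 4, 187]), ((240, 190), [68, 5, 188])]
```

View pics/topc.png

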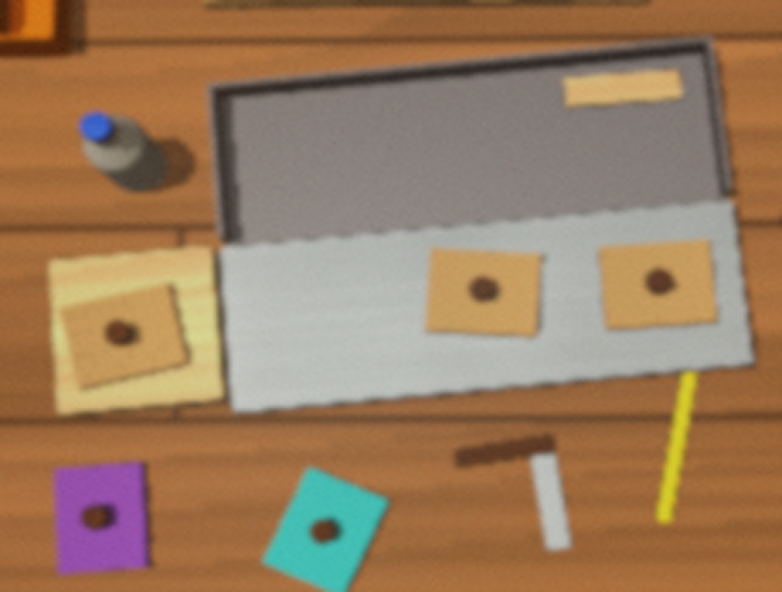

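View pics/scenec.png

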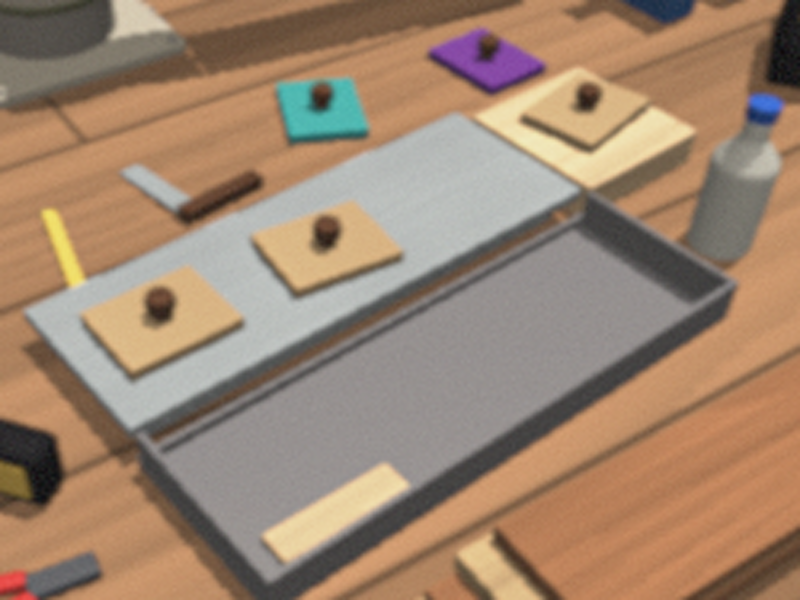

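```bash
cat >> h.py <<'E'
ROI={"top":(108,168,325,232),"scene":(178,125,390,275)}
def fronts(im,n="top",lo=(13,112,165),hi=(21,160,230)):
    x0,y0,x1,y1=ROI[n]
    h=cv2.cvtColor(im,cv2.COLOR_BGR2HSV);m=cv2.inRange(h,lo,hi);k=np.zeros_like(m);k[y0:y1,x0:x1]=m[y0:y1,x0:x1]
    k=cv2.morphologyEx(k,cv2.MORPH_OPEN,np.ones((3,3),np.uint8))
    out=[]
    for c in cv2.findContours(k,cv2.RETR_EXTERNAL,cv2.CHAIN_APPROX_NONE)[0]:
        if cv2.contourArea(c)>300: out.append((cv2.minAreaRect(c),cv2.contourArea(c),c))
    return out
def knobs(im,n):
    x0,y0,x1,y1=ROI[n]
    h=cv2.cvtColor(im,cv2.COLOR_BGR2HSV);m=cv2.inRange(h,(0,0,0),(255,255,112));k=np.zeros_like(m);k[y0:y1,x0:x1]=m[y0:y1,x0:x1]
    _,_,s,c=cv2.connectedComponentsWithStats(k)
    return [(c[i].round(2).tolist(),s[i].tolist()) for i in range(1,len(c)) if 20<s[i][4]<250]
E
python3 - <<'E'
from h import *
im={n:cv2.imread(f"pics/{n}0.png") for n in I}
for r,a,c in fronts(im["top"]):
    b=cv2.boxPoints(r); w=np.array([plane("top",*p,0.052) for p in b])
    print("front px",r,a,"ctr",plane("top",*r[0],0.052).round(4),"edges",np.linalg.norm(w-np.roll(w,-1,0),axis=1).round(3),"ang",[np.degrees(np.arctan2(*(w[(i+1)%4]-w[i])[[1,0]])).round(1) for i in range(4)])
for n in I: print(n,knobs(im[n],n))
# plate corners
h=cv2.cvtColor(im["top"],cv2.COLOR_BGR2HSV);m=cv2.inRange(h,(0,0,165),(255,40,255));m[:,:160]=0;m[:,335:]=0;m[:155]=0;m[235:]=0
m=cv2.morphologyEx(m,cv2.MORPH_OPEN,np.ones((3,3),np.uint8))
c=max(cv2.findContours(m,cv2.RETR_EXTERNAL,cv2.CHAIN_APPROX_NONE)[0],key=cv2.contourArea)
r=cv2.minAreaRect(cv2.convexHull(c));b=cv2.boxPoints(r);w=np.array([plane("top",*p,0.04) for p in b]);print("plate",b,w.round(4),w.mean(0),np.linalg.norm(w-np.roll(w,-1,0),axis=1))
E
```

```text
front px ((138.00535583496094, 205.52252197265625), (27.331222534179688, 39.329166412353516), 76.60750579833984) 868.0 ctr [0.485  0.3543 0.052 ] edges [0.12  0.085 0.119 0.085] ang [np.float64(-76.8), np.float64(-165.3), np.float64(103.1), np.float64(15.4)]
front px ((246.5, 191.0), (24.0, 31.0), 90.0) 695.0 ctr [0.5274 0.0231 0.052 ] edges [0.095 0.074 0.094 0.074] ang [np.float64(-90.4), np.float64(179.6), np.float64(89.6), np.float64(0.1)]
front px ((298.005859375, 188.5764617919922), (24.466182708740234, 31.062082290649414), 85.60128784179688) 706.0 ctr [ 0.5337 -0.1341  0.052 ] edges [0.095 0.076 0.094 0.076] ang [np.float64(-86.0), np.float64(-177.0), np.float64(94.0), np.float64(3.6)]
scene [([187.01, 126.7], [178, 125, 23, 5, 91]), ([321.72, 127.03], [319, 125, 7, 6, 32]), ([320.63, 135.01], [304, 128, 36, 13, 78]), ([269.83, 142.0], [267, 138, 7, 9, 52]), ([353.14, 142.5], [350, 139, 7, 8, 44]), ([344.46, 154.73], [334, 150, 21, 10, 26]), ([271.92, 155.58], [260, 154, 25, 4, 52]), ([369.66, 167.62], [357, 162, 26, 13, 58]), ([237.8, 176.03], [225, 168, 27, 17, 170]), ([387.37, 185.89], [383, 173, 7, 22, 70]), ([271.42, 187.49], [268, 183, 8, 10, 59]), ([219.46, 212.16], [216, 207, 8, 11, 68]), ([226.64, 227.46], [214, 221, 27, 14, 28]), ([182.91, 264.04], [178, 252, 13, 23, 232])]
top [([172.39, 171.48], [170, 168, 6, 8, 44]), ([298.75, 187.72], [296, 185, 7, 7, 36]), ([247.06, 190.24], [244, 188, 7, 6, 34]), ([140.37, 203.95], [137, 201, 8, 7, 41]), ([128.88, 230.38], [122, 229, 13, 3, 24])]
plate [[168.41585 177.15843]
 [319.60397 162.03963]
 [324.6634  212.63368]
 [173.47525 227.75249]] [[ 0.5745  0.2656  0.04  ]
 [ 0.6185 -0.2035  0.04  ]
 [ 0.4607 -0.2149  0.04  ]
 [ 0.4174  0.2466  0.04  ]] [0.51778376 0.02344777 0.04      ] [0.47110578 0.15823496 0.46343878 0.15824351]
```

Run:
```python
from h import *
for a,b in (((353.14,142.5),(140.37,203.95)),((271.42,187.49),(247.06,190.24)),((219.46,212.16),(298.75,187.72))):
    p,e=tri(a,b);print(p.round(4),e.round(4), "top ray z=.078",plane("top",*b,0.078).round(4))
q=np.array([(62,310),(172,286),(188,362),(82,388)])/[3.4,3.2]+[105,100]
s=np.array([(523,119),(586,72),(648,105),(591,147)])/[3.2,3]+[170,110]
w=np.array([plane("top",*p,0.052) for p in q]);print(w.round(4),w.mean(0),np.linalg.norm(w-np.roll(w,-1,0),axis=1))
for k in ((0,0),(1,3),(2,2),(3,1)): pass
for i in range(4):
    print([(tri(s[j],q[(i+sg*j)%4])[0].round(3).tolist(),round(tri(s[j],q[(i+sg*j)%4])[1],3)) for sg in (1,) for j in range(4)])
print(R.from_quat(manip.get_obs()["ee_rot"]).as_matrix().round(3))
```

```text
[0.4883 0.3444 0.0629] 0.0001 top ray z=.078 [0.4863 0.3406 0.078 ]
[0.5278 0.0211 0.0643] 0.0002 top ray z=.078 [0.5255 0.0206 0.078 ]
[ 0.5344 -0.1356  0.0633] 0.0 top ray z=.078 [ 0.532  -0.1345  0.078 ]
[[0.512  0.4005 0.052 ]
 [0.5345 0.3018 0.052 ]
 [0.4612 0.2855 0.052 ]
 [0.437  0.3798 0.052 ]] [0.48616901 0.34189731 0.052     ] [0.10124505 0.07507737 0.09736129 0.07774349]
[([0.48, 0.351, 0.047], np.float64(0.115)), ([0.525, 0.288, 0.132], np.float64(0.01)), ([0.501, 0.328, 0.062], np.float64(0.118)), ([0.449, 0.41, -0.052], np.float64(0.005))]
[([0.514, 0.273, 0.086], np.float64(0.05)), ([0.477, 0.302, 0.098], np.float64(0.065)), ([0.464, 0.418, 0.006], np.float64(0.066)), ([0.502, 0.392, -0.003], np.float64(0.058))]
[([0.463, 0.289, 0.042], np.float64(0.004)), ([0.44, 0.384, 0.052], np.float64(0.01)), ([0.513, 0.403, 0.046], np.float64(0.002)), ([0.537, 0.305, 0.047], np.float64(0.005))]
[([0.426, 0.37, -0.004], np.float64(0.058)), ([0.491, 0.368, 0.093], np.float64(0.048)), ([0.547, 0.315, 0.095], np.float64(0.058)), ([0.487, 0.32, 0.005], np.float64(0.064))]
[[ 0.244  0.97  -0.   ]
 [ 0.97  -0.244 -0.001]
 [-0.001  0.    -1.   ]]
```

Knob triangulation gives z≈0.064 at (0.488, 0.344), which matches its expected mid-height. The third front is yawed about 13.7° and the plate about 5.4°. I'm moving above it now.

move_arm --claw '[1,1,1,1,1,1,1,1]' --dp '[[-0.072,0.162,0.03],[-0.072,0.162,0.03],[-0.072,0.162,0.03],[-0.072,0.162,0.03],[-0.072,0.162,0.03],[-0.072,0.162,0.03],[-0.072,0.162,0.03],[-0.072,0.162,0.03]]' --turn '[[0,0,0],[0,0,0],[0,0,0],[0,0,0],[0,0,0],[0,0,0],[0,0,0],[0,0,0]]'

```text
clock: 0.77
position: [0.3769, 0.4296, 0.1828]
ee_rot: [0.789, 0.615, -0.0, 0.0]
ft_force: [-0.4, 0.7, -0.4]
grip_width: 1.001
```

move_arm --claw '[1,1,1,1,1,1,1,1]' --dp '[[-0.072,0.162,0.03],[-0.072,0.162,0.03],[-0.072,0.162,0.03],[-0.072,0.162,0.03],[0,0,0],[0,0,0],[0,0,0],[0,0,0]]' --turn '[[0,0,0],[0,0,0],[0,0,0],[0,0,0],[0,0,-0.153],[0,0,-0.153],[0,0,-0.153],[0,0,-0.153]]'

```text
clock: 1.43
position: [0.4874, 0.3432, 0.1588]
ee_rot: [0.618, 0.786, -0.0, -0.0]
ft_force: [-0.4, 0.8, -0.4]
grip_width: 1.002
```

```bash
cat >> h.py <<'E'
def to(x,y,z,yaw=None):
    o=manip.get_obs();M=R.from_quat(o["ee_rot"]).as_matrix()
    yw=np.degrees(np.arctan2(M[1,0],M[0,0]))
    d=M.T@(np.array([x,y,z])-o["position"])
    print("t",round(o["clock"],2),"pos",o["position"].round(4),"yaw",yw.round(2),"tilt",np.degrees(np.arccos(-M[2,2])).round(2),"F",o["ft_force"].round(2),"w",round(o["grip_width"],3))
    print("d/200",(d/0.2).round(4), "turnz", None if yaw is None else round((yw-yaw)/45,4))
E
python3 -c "
from h import *
to(.488,.344,.13,103.7)"
```

```text
t 1.43 pos [0.4874 0.3432 0.1588] yaw 103.72 tilt 0.05 F [-0.42  0.85 -0.45] w 1.002
d/200 [0.0032 0.0041 0.1438] turnz 0.0004
```

move_arm --claw '[0.6,0.6,0.6,0.6,0.6,0.6,0.6]' --dp '[[0.003,0.004,0.1],[0,0,0.1],[0,0,0.1],[0,0,0.1],[0,0,0.07],[0,0,0.03],[0,0,0]]' --turn '[[0,0,0],[0,0,0],[0,0,0],[0,0,0],[0,0,0],[0,0,0],[0,0,0]]'

```text
clock: 2.02
position: [0.4872, 0.3436, 0.0576]
ee_rot: [0.62, 0.785, -0.001, -0.0]
ft_force: [-0.2, -0.5, -0.5]
grip_width: 0.597
```

Run:
```python
from h import *
to(.488,.344,.056,103.7)
for n,(x0,y0,x1,y1) in (("scene",(300,90,410,190)),("top",(100,160,200,245))):
    im=cams.camera(n)[:,:,::-1][y0:y1,x0:x1];cv2.imwrite(f"pics/{n}1.png",cv2.resize(im,None,fx=5,fy=5,interpolation=cv2.INTER_CUBIC))
```

```text
t 2.02 pos [0.4872 0.3436 0.0576] yaw 103.4 tilt 0.18 F [-0.17 -0.49 -0.46] w 0.597
d/200 [0.001  0.0044 0.0082] turnz -0.0066
```

View pics/scene1.png

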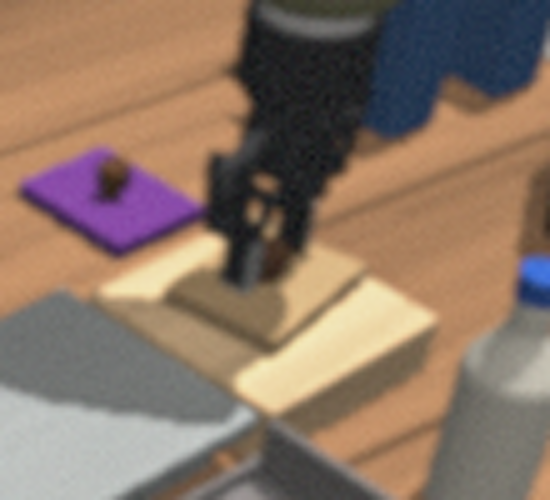

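The jaws straddle the knob, which is visible between the fingers at about (270,260) in the crop. I'll go down 2 mm and close.

move_arm --claw '[0.6,0,0,0,0,0,0,0]' --dp '[[0.001,0.004,0.008],[0,0,0],[0,0,0],[0,0,0],[0,0,0],[0,0,0],[0,0,0],[0,0,0]]' --turn '[[0,0,0],[0,0,0],[0,0,0],[0,0,0],[0,0,0],[0,0,0],[0,0,0],[0,0,0]]' --grip_force 40

```text
clock: 2.78
position: [0.4893, 0.3451, 0.0586]
ee_rot: [0.62, 0.785, 0.001, 0.0]
ft_force: [-1.0, -0.7, 6.2]
grip_width: 0.267
```

Run:
```python
from h import *
to(.488,.344,.14,95.4)
```

```text
t 2.78 pos [0.4893 0.3451 0.0586] yaw 103.4 tilt 0.08 F [-1.04 -0.67  6.25] w 0.267
d/200 [-0.0036 -0.0069 -0.4072] turnz 0.1778
```

move_arm --claw '[0,0,0,0,0]' --dp '[[0,0,-0.03],[0,0,-0.08],[0,0,-0.1],[0,0,-0.05],[0,0,0]]' --turn '[[0,0,0],[0,0,0],[0,0,0],[0,0,0],[0,0,0]]'

```text
clock: 3.2
position: [0.49, 0.3455, 0.1123]
ee_rot: [0.62, 0.785, 0.002, 0.0]
ft_force: [0.4, 1.3, -1.3]
grip_width: 0.261
```

Run:
```python
from h import *
to(.506,.178,.108,95.4)
for n,(x0,y0,x1,y1) in (("scene",(290,80,410,190)),("top",(100,160,200,245))):
    im=cams.camera(n)[:,:,::-1];cv2.imwrite(f"pics/{n}2f.png",im);im=im[y0:y1,x0:x1];cv2.imwrite(f"pics/{n}2.png",cv2.resize(im,None,fx=5,fy=5,interpolation=cv2.INTER_CUBIC))
```

```text
t 3.2 pos [0.49   0.3455 0.1123] yaw 103.4 tilt 0.23 F [ 0.44  1.27 -1.34] w 0.261
d/200 [-0.8333 -0.1161  0.0194] turnz 0.1777
```

View pics/scene2.png

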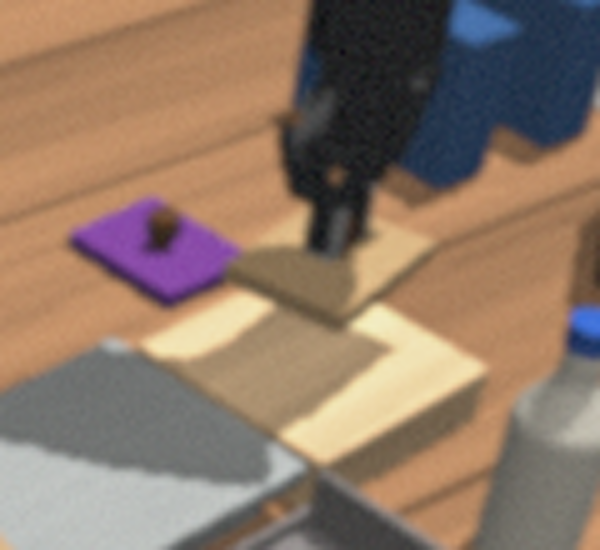

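View pics/top2.png

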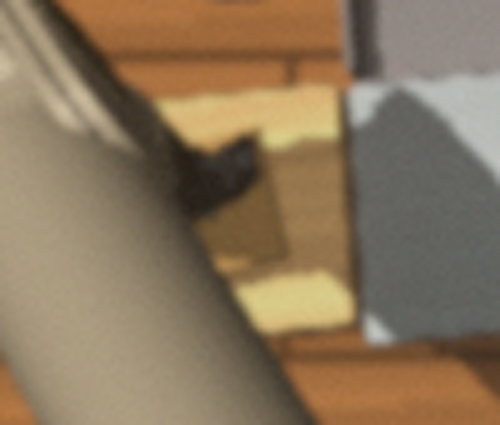

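move_arm --claw '[0,0,0,0,0,0,0,0]' --dp '[[-0.141,-0.02,0],[-0.141,-0.02,0],[-0.141,-0.02,0],[-0.141,-0.02,0],[-0.141,-0.02,0],[-0.141,-0.02,0],[0,0,0],[0,0,0]]' --turn '[[0,0,0],[0,0,0],[0,0,0],[0,0,0],[0,0,0],[0,0,0],[0,0,0.089],[0,0,0.089]]'

```text
clock: 3.97
position: [0.5044, 0.1719, 0.1084]
ee_rot: [0.676, 0.737, -0.001, -0.0]
ft_force: [-0.5, -0.2, -1.6]
grip_width: 0.261
```

move_arm --claw '[0,0,0,0,0,0]' --dp '[[0,0,0],[0,0,0.08],[0,0,0.08],[0,0,0.06],[0,0,0.02],[0,0,0]]' --turn '[[0,0,0],[0,0,0],[0,0,0],[0,0,0],[0,0,0],[0,0,0]]'

```text
clock: 4.47
position: [0.5037, 0.1743, 0.0602]
ee_rot: [0.673, 0.74, -0.001, -0.001]
ft_force: [-0.1, -0.3, -0.2]
grip_width: 0.263
```

Run:
```python
from h import *
to(.506,.175,.059,95.4)
```

```text
t 4.47 pos [0.5037 0.1743 0.0602] yaw 95.47 tilt 0.16 F [-0.15 -0.28 -0.22] w 0.263
d/200 [0.0023 0.0118 0.0062] turnz 0.0016
```

move_arm --claw '[0,0,0.5,0.5,0.5,0.5,0.5]' --dp '[[0,0,0.005],[0,0,0],[0,0,0],[0,0,0],[0,0,0],[0,0,-0.05],[0,0,-0.15]]' --turn '[[0,0,0],[0,0,0],[0,0,0],[0,0,0],[0,0,0],[0,0,0],[0,0,0]]'

```text
clock: 5.05
position: [0.5024, 0.1736, 0.0984]
ee_rot: [0.673, 0.74, -0.003, -0.001]
ft_force: [0.0, -0.1, -0.8]
grip_width: 0.502
```

move_arm --claw '[0.5,0.5,0,0]' --dp '[[0,0,-0.2],[-0.2,0,0],[0,0,0],[0,0,0]]' --turn '[[0,0,0],[0,0,0],[0,0,0],[0,0,0]]'

```text
clock: 5.38
position: [0.5093, 0.1328, 0.1423]
ee_rot: [0.674, 0.738, 0.001, 0.001]
ft_force: [0.5, 1.0, -0.4]
grip_width: 0.228
```

Run:
```python
from h import *
to(.506,.175,.06,95.4)
for n,(x0,y0,x1,y1) in (("scene",(170,110,420,310)),("top",(105,100,335,285))):
    im=cams.camera(n)[:,:,::-1];cv2.imwrite(f"pics/{n}3f.png",im);im=im[y0:y1,x0:x1];cv2.imwrite(f"pics/{n}3.png",cv2.resize(im,None,fx=3,fy=3,interpolation=cv2.INTER_CUBIC))
```

```text
t 5.38 pos [0.5093 0.1328 0.1423] yaw 95.18 tilt 0.12 F [ 0.47  1.   -0.4 ] w 0.228
d/200 [0.2116 0.0018 0.4116] turnz -0.0048
```

View pics/scene3.png

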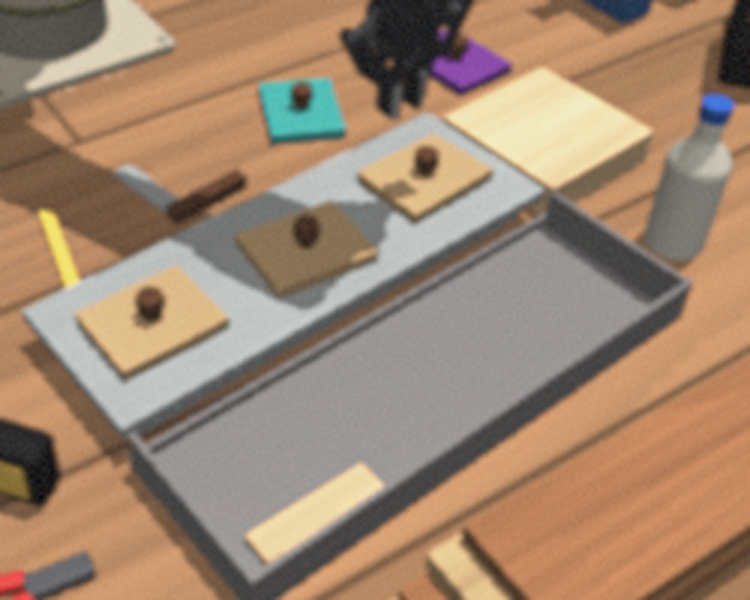

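View pics/top3.png

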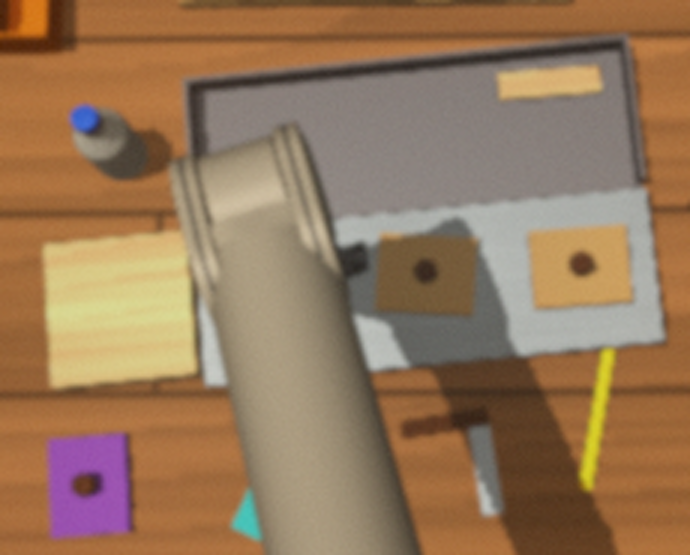

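All three are on the plate, with the new one at about (427,165) in the scene crop. I'll start pressing corners on it, with the closed fingertips at plate offset (+30,-40) mm from its centre.

move_arm --claw '[0,0,0,0,0,0,0]' --dp '[[0.01,0.14,0],[0,0,0],[0,0,0.2],[0,0,0.17],[0,0,0.04],[0,0,0],[0,0,0]]' --turn '[[0,0,-0.005],[0,0,0],[0,0,0],[0,0,0],[0,0,0],[0,0,0],[0,0,0]]'

```text
clock: 6.07
position: [0.5364, 0.1399, 0.0595]
ee_rot: [0.671, 0.741, -0.0, -0.0]
ft_force: [0.1, 0.2, 0.6]
grip_width: -0.002
```

Run:
```python
from h import *
to(.5371,.1372,.052,95.4)
```

```text
t 6.07 pos [0.5364 0.1399 0.0595] yaw 95.65 tilt 0.0 F [0.12 0.2  0.64] w -0.002
d/200 [-0.0138  0.0023  0.0377] turnz 0.0056
```

move_arm --claw '[0,0,0]' --dp '[[-0.01,0,0.03],[0,0,0],[0,0,0]]' --turn '[[0,0,0],[0,0,0],[0,0,0]]'

```text
clock: 6.32
position: [0.537, 0.1374, 0.0538]
ee_rot: [0.672, 0.741, 0.001, 0.0]
ft_force: [-0.6, -0.5, -0.3]
grip_width: 0.001
```

move_arm --claw '[0,0,0]' --dp '[[0,0,0.012],[0,0,0.008],[0,0,0]]' --turn '[[0,0,0],[0,0,0],[0,0,0]]'

```text
clock: 6.57
position: [0.5376, 0.1379, 0.0521]
ee_rot: [0.672, 0.741, 0.001, 0.0]
ft_force: [-10.8, -3.3, 30.0]
grip_width: 0.001
```

The surface is stiff at z=0.052 with 30 N, so this corner does not give. Next is the (-30,-40) corner, with a gentler press.

move_arm --claw '[0,0,0,0,0,0,0,0]' --dp '[[0,0,-0.04],[0,-0.15,0],[0,-0.15,0],[0,0,0],[0,0,0.015],[0,0,0.015],[0,0,0.005],[0,0,0]]' --turn '[[0,0,0],[0,0,0],[0,0,0],[0,0,0],[0,0,0],[0,0,0],[0,0,0],[0,0,0]]'

```text
clock: 7.23
position: [0.4775, 0.1319, 0.052]
ee_rot: [0.672, 0.741, 0.0, -0.0]
ft_force: [-15.4, -4.0, 35.4]
grip_width: 0.003
```

Run:
```python
from h import *
to(.4774,.1316,.052,95.4)
```

```text
t 7.23 pos [0.4775 0.1319 0.052 ] yaw 95.59 tilt 0.06 F [-15.35  -4.01  35.41] w 0.003
d/200 [-0.0015 -0.0005 -0.0002] turnz 0.0043
```

move_arm --claw '[0,0,0,0,0,0,0]' --dp '[[0,0,-0.05],[0.14,0,0],[0.14,0,0],[0.12,0,0],[0,0,0],[0,0,0.02],[0,0,0]]' --turn '[[0,0,0],[0,0,0],[0,0,0],[0,0,0],[0,0,0],[0,0,0],[0,0,0]]'

```text
clock: 7.82
position: [0.4692, 0.2104, 0.0549]
ee_rot: [0.672, 0.741, -0.0, 0.0]
ft_force: [-0.8, -1.2, 0.8]
grip_width: -0.001
```

Run:
```python
from h import *
to(.4699,.2112,.051,95.4)
```

```text
t 7.82 pos [0.4692 0.2104 0.0549] yaw 95.59 tilt 0.05 F [-0.84 -1.16  0.78] w -0.001
d/200 [0.0037 0.004  0.0193] turnz 0.0042
```

move_arm --claw '[0,0,0,0]' --dp '[[0.004,0.004,0.01],[0,0,0.007],[0,0,0.005],[0,0,0]]' --turn '[[0,0,0],[0,0,0],[0,0,0],[0,0,0]]'

```text
clock: 8.15
position: [0.4706, 0.2114, 0.0524]
ee_rot: [0.672, 0.74, 0.001, 0.0]
ft_force: [-2.5, -2.3, 10.9]
grip_width: -0.001
```

move_arm --claw '[0,0,0,0,0,0,0,0]' --dp '[[0,0,-0.035],[0,0.15,0],[0,0.15,0],[0,0,0],[0,0,0.02],[0,0,0.01],[0,0,0.005],[0,0,0]]' --turn '[[0,0,0],[0,0,0],[0,0,0],[0,0,0],[0,0,0],[0,0,0],[0,0,0],[0,0,0]]'

```text
clock: 8.82
position: [0.5295, 0.2173, 0.0525]
ee_rot: [0.672, 0.741, 0.001, 0.0]
ft_force: [-0.6, -3.5, 10.5]
grip_width: -0.001
```

Run:
```python
from h import *
to(.5296,.2168,.052,95.4)
```

```text
t 8.82 pos [0.5295 0.2173 0.0525] yaw 95.58 tilt 0.08 F [-0.61 -3.51 10.51] w -0.001
d/200 [-0.0024  0.0004  0.0023] turnz 0.0041
```

Third front: all four corners are stiff, so it is flat. Now the middle front at (0.5275, 0.0225).

move_arm --claw '[0,0,0,0,0,0,0,0]' --dp '[[0,0,-0.17],[-0.196,0.016,0],[-0.196,0.016,0],[-0.196,0.016,0],[-0.196,0.016,0],[0,0,0],[0,0,0.13],[0,0,0]]' --turn '[[0,0,0],[0,0,0],[0,0,0],[0,0,0],[0,0,0],[0,0,0],[0,0,0],[0,0,0]]'

```text
clock: 9.48
position: [0.5543, 0.0624, 0.0559]
ee_rot: [0.672, 0.741, -0.002, -0.002]
ft_force: [-1.7, 0.2, -1.6]
grip_width: -0.004
```

Run:
```python
from h import *
to(.5575,.0625,.051,95.4)
```

```text
t 9.48 pos [0.5543 0.0624 0.0559] yaw 95.56 tilt 0.31 F [-1.68  0.2  -1.58] w -0.004
d/200 [-0.0011  0.0162  0.0244] turnz 0.0035
```

move_arm --claw '[0,0,0,0]' --dp '[[0,0.01,0.01],[0,0,0.01],[0,0,0.005],[0,0,0]]' --turn '[[0,0,0],[0,0,0],[0,0,0],[0,0,0]]'

```text
clock: 9.82
position: [0.5594, 0.0638, 0.0547]
ee_rot: [0.671, 0.741, 0.0, 0.0]
ft_force: [-0.2, -0.4, -0.5]
grip_width: 0.0
```

Run:
```python
from h import *
to(.5575,.0625,.051,95.4)
```

```text
t 9.82 pos [0.5594 0.0638 0.0547] yaw 95.66 tilt 0.03 F [-0.18 -0.41 -0.55] w 0.0
d/200 [-0.0055 -0.0102  0.0186] turnz 0.0058
```

move_arm --claw '[0,0,0,0]' --dp '[[0,0,0.01],[0,0,0.007],[0,0,0.003],[0,0,0]]' --turn '[[0,0,0],[0,0,0],[0,0,0],[0,0,0]]'

```text
clock: 10.15
position: [0.5597, 0.0636, 0.0521]
ee_rot: [0.672, 0.741, 0.001, -0.0]
ft_force: [-7.4, -0.0, 17.9]
grip_width: -0.001
```

Stiff again. Next is (-x,+y).

move_arm --claw '[0,0,0,0,0,0,0,0]' --dp '[[0,0,-0.04],[0.02,-0.155,0],[0.01,-0.155,0],[0,0,0],[0,0,0.02],[0,0,0.013],[0,0,0.005],[0,0,0]]' --turn '[[0,0,0],[0,0,0],[0,0,0],[0,0,0],[0,0,0],[0,0,0],[0,0,0],[0,0,0]]'

```text
clock: 10.82
position: [0.4978, 0.0634, 0.052]
ee_rot: [0.672, 0.741, 0.0, -0.0]
ft_force: [-12.3, -0.7, 23.0]
grip_width: 0.002
```

Run:
```python
from h import *
to(.4975,.0625,.051,95.4)
```

```text
t 10.82 pos [0.4978 0.0634 0.052 ] yaw 95.6 tilt 0.04 F [-12.27  -0.66  22.99] w 0.002
d/200 [-0.0044 -0.0019  0.0051] turnz 0.0045
```

move_arm --claw '[0,0,0,0,0,0,0,0]' --dp '[[0,0,-0.04],[-0.135,-0.013,0],[-0.135,-0.013,0],[-0.135,-0.013,0],[0,0,0.02],[0,0,0.01],[0,0,0.005],[0,0,0]]' --turn '[[0,0,0],[0,0,0],[0,0,0],[0,0,0],[0,0,0],[0,0,0],[0,0,0],[0,0,0]]'

```text
clock: 11.48
position: [0.4981, -0.0187, 0.0521]
ee_rot: [0.672, 0.741, -0.0, 0.001]
ft_force: [-2.2, -4.2, 7.2]
grip_width: 0.0
```

Run:
```python
from h import *
to(.4975,-.0175,.051,95.4)
```

```text
t 11.48 pos [ 0.4981 -0.0187  0.0521] yaw 95.61 tilt 0.07 F [-2.18 -4.19  7.2 ] w 0.0
d/200 [ 0.0062 -0.0022  0.0057] turnz 0.0046
```

Stiff. Next is (+x,-y).

move_arm --claw '[0,0,0,0,0,0,0,0]' --dp '[[0,0,-0.04],[-0.015,0.15,0],[-0.01,0.15,0],[0,0,0],[0,0,0.02],[0,0,0.013],[0,0,0.007],[0,0,0]]' --turn '[[0,0,0],[0,0,0],[0,0,0],[0,0,0],[0,0,0],[0,0,0],[0,0,0],[0,0,0]]'

```text
clock: 12.15
position: [0.5568, -0.0165, 0.0521]
ee_rot: [0.671, 0.741, 0.0, -0.0]
ft_force: [-1.7, 1.5, 5.9]
grip_width: -0.0
```

Run:
```python
from h import *
to(.5575,-.0175,.051,95.4)
```

```text
t 12.15 pos [ 0.5568 -0.0165  0.0521] yaw 95.65 tilt 0.06 F [-1.67  1.53  5.86] w -0.0
d/200 [-0.0051  0.0028  0.0057] turnz 0.0055
```

All four are stiff, so the middle front is flat too. By elimination the -y front, at about (0.534,-0.135), is the twisted one. I'll press its corners.

move_arm --claw '[0,0,0,0,0,0,0,0]' --dp '[[0,0,-0.04],[-0.13,-0.005,0],[-0.13,-0.005,0],[-0.123,-0.005,0],[0,0,0.02],[0,0,0.01],[0,0,0.005],[0,0,0]]' --turn '[[0,0,0],[0,0,0],[0,0,0],[0,0,0],[0,0,0],[0,0,0],[0,0,0],[0,0,0]]'

```text
clock: 12.82
position: [0.5616, -0.0924, 0.0525]
ee_rot: [0.671, 0.741, 0.0, -0.001]
ft_force: [-0.6, -0.2, 0.3]
grip_width: 0.003
```

Run:
```python
from h import *
to(.5613,-.0931,.051,95.4)
```

```text
t 12.82 pos [ 0.5616 -0.0924  0.0525] yaw 95.7 tilt 0.06 F [-0.58 -0.21  0.28] w 0.003
d/200 [-0.0032 -0.0016  0.0073] turnz 0.0067
```

move_arm --claw '[0,0,0]' --dp '[[0,0,0.007],[0,0,0],[0,0,0]]' --turn '[[0,0,0],[0,0,0],[0,0,0]]'

```text
clock: 13.07
position: [0.5619, -0.0925, 0.0521]
ee_rot: [0.671, 0.741, 0.0, -0.0]
ft_force: [-4.3, 2.0, 10.9]
grip_width: -0.001
```

Stiff. Next is (-x,+y).

move_arm --claw '[0,0,0,0,0,0,0,0]' --dp '[[0,0,-0.04],[0.01,-0.152,0],[0,-0.152,0],[0,0,0],[0,0,0.02],[0,0,0.015],[0,0,0.005],[0,0,0]]' --turn '[[0,0,0],[0,0,0],[0,0,0],[0,0,0],[0,0,0],[0,0,0],[0,0,0],[0,0,0]]'

```text
clock: 13.73
position: [0.5021, -0.0972, 0.0521]
ee_rot: [0.671, 0.741, 0.0, -0.0]
ft_force: [-6.9, 0.9, 15.4]
grip_width: -0.003
```

Run:
```python
from h import *
to(.5014,-.0971,.051,95.4)
```

```text
t 13.73 pos [ 0.5021 -0.0972  0.0521] yaw 95.66 tilt 0.03 F [-6.9   0.88 15.41] w -0.003
d/200 [ 0.0009 -0.0035  0.0054] turnz 0.0059
```

move_arm --claw '[0,0,0,0,0,0,0,0]' --dp '[[0,0,-0.04],[-0.133,-0.007,0],[-0.133,-0.007,0],[-0.133,-0.006,0],[0,0,0.02],[0,0,0.012],[0,0,0.005],[0,0,0]]' --turn '[[0,0,0],[0,0,0],[0,0,0],[0,0,0],[0,0,0],[0,0,0],[0,0,0],[0,0,0]]'

```text
clock: 14.4
position: [0.5056, -0.1776, 0.0522]
ee_rot: [0.671, 0.741, -0.0, 0.0]
ft_force: [-0.9, -2.0, 3.1]
grip_width: -0.002
```

Run:
```python
from h import *
to(.5067,-.1769,.051,95.4)
```

```text
t 14.4 pos [ 0.5056 -0.1776  0.0522] yaw 95.65 tilt 0.05 F [-0.94 -1.97  3.1 ] w -0.002
d/200 [0.003  0.0056 0.0058] turnz 0.0055
```

move_arm --claw '[0,0,0]' --dp '[[0,0,0.006],[0,0,0],[0,0,0]]' --turn '[[0,0,0],[0,0,0],[0,0,0]]'

```text
clock: 14.65
position: [0.5057, -0.1776, 0.0521]
ee_rot: [0.671, 0.741, 0.0, 0.0]
ft_force: [-6.0, -2.2, 17.1]
grip_width: 0.002
```

Stiff. The last corner is (+x,-y).

move_arm --claw '[0,0,0,0,0,0,0,0]' --dp '[[0,0,-0.04],[-0.007,0.152,0],[0,0.152,0],[0,0,0],[0,0,0.02],[0,0,0.012],[0,0,0.007],[0,0,0]]' --turn '[[0,0,0],[0,0,0],[0,0,0],[0,0,0],[0,0,0],[0,0,0],[0,0,0],[0,0,0]]'

```text
clock: 15.32
position: [0.5658, -0.172, 0.0521]
ee_rot: [0.671, 0.741, 0.001, -0.0]
ft_force: [-3.0, 4.0, 13.5]
grip_width: -0.0
```

Run:
```python
from h import *
to(.5666,-.1729,.050,95.4)
```

```text
t 15.32 pos [ 0.5658 -0.172   0.0521] yaw 95.64 tilt 0.11 F [-3.04  4.04 13.47] w -0.0
d/200 [-0.005   0.0036  0.0105] turnz 0.0054
```

No corner has clearly given, although the third front's two +y corners read about 0.3-0.4 mm higher (0.0524 and 0.0525). I'll lift clear and look at all three before judging.

move_arm --claw '[0,0,0,0,0,0,0,0]' --dp '[[0,0,-0.15],[0,0,-0.2],[0,0,-0.2],[0,-0.2,0],[0,-0.2,0],[0,-0.2,0],[0,0,0],[0,0,0]]' --turn '[[0,0,0],[0,0,0],[0,0,0],[0,0,0],[0,0,0],[0,0,0],[0,0,0],[0,0,0]]'

```text
clock: 15.98
position: [0.4438, -0.1848, 0.1607]
ee_rot: [0.672, 0.74, 0.001, -0.001]
ft_force: [0.8, 0.2, 1.3]
grip_width: -0.0
```

Run:
```python
from h import *
to(.5666,-.1729,.050,95.4)
ims=[cams.camera("scene")[:,:,::-1].astype(float) for _ in range(6)]
m=np.mean(ims,0).astype(np.uint8);cv2.imwrite("pics/s4f.png",m)
t=cams.camera("top")[:,:,::-1];cv2.imwrite("pics/t4f.png",t)
cv2.imwrite("pics/s4.png",cv2.resize(m[140:250,180:345],None,fx=4.8,fy=4.8,interpolation=cv2.INTER_CUBIC))
cv2.imwrite("pics/t4.png",cv2.resize(t[100:285,105:335],None,fx=3.2,fy=3.2,interpolation=cv2.INTER_CUBIC))
```

```text
t 15.98 pos [ 0.4438 -0.1848  0.1607] yaw 95.51 tilt 0.11 F [0.76 0.23 1.35] w -0.0
d/200 [-0.001   0.6168  0.5537] turnz 0.0025
```

View pics/s4.png

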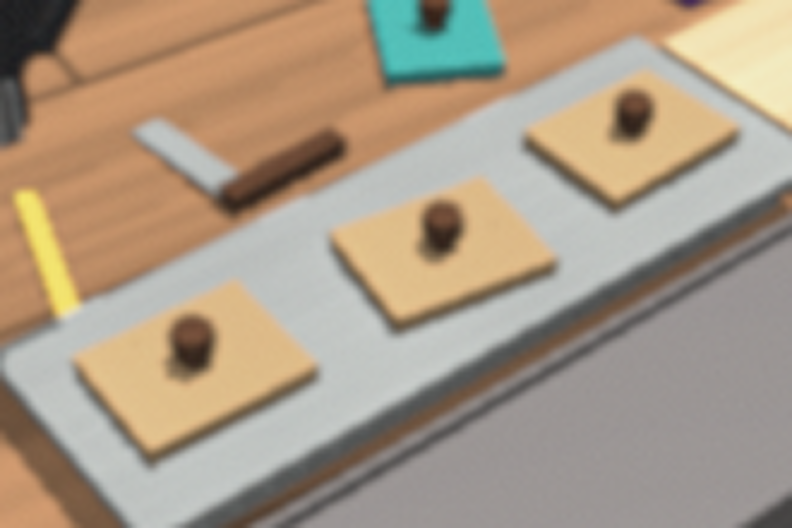

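View pics/t4.png

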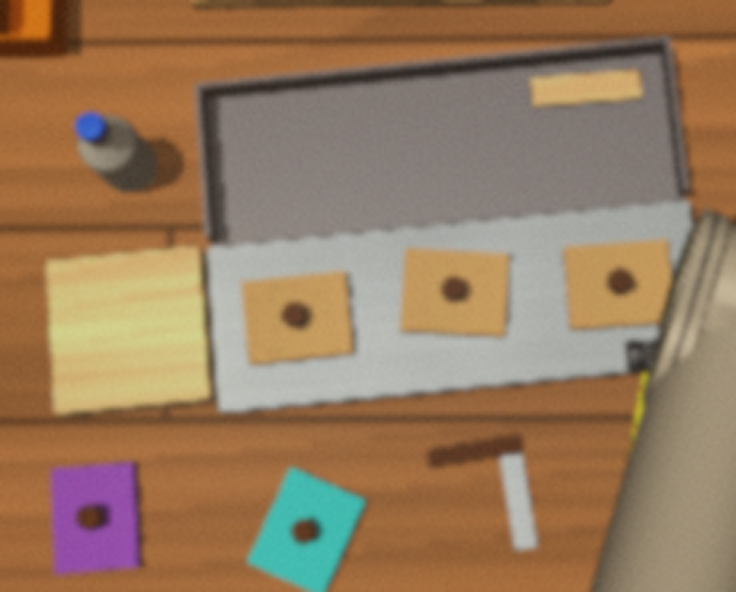

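All three lie flush as far as the pictures show, at about (630,110), (440,225) and (190,340) in the scene crop. I'll re-measure centres and yaws and press again, closer to the corners, starting with the suspicious one.

Run:
```python
from h import *
t=cv2.imread("pics/t4f.png");s=cv2.imread("pics/s4f.png")
k={n:[q for q in knobs(i,n)] for n,i in (("top",t),("scene",s))}
print([q for q in k["top"]]);print([q for q in k["scene"] if q[1][4]<90 and q[1][2]<12])
for r,a,c in fronts(t):
    w=np.array([plane("top",*p,0.052) for p in cv2.boxPoints(r)])
    print("ctr",plane("top",*r[0],0.052).round(4),"edges",np.linalg.norm(w-np.roll(w,-1,0),axis=1).round(3),"ang",[np.degrees(np.arctan2(*(w[(i+1)%4]-w[i])[[1,0]])).round(1) for i in range(4)])
```

```text
[([172.5, 171.5], [170, 168, 6, 8, 46]), ([310.07, 203.99], [301, 168, 24, 64, 221]), ([298.84, 187.79], [296, 185, 7, 7, 38]), ([247.09, 190.31], [244, 188, 7, 6, 35]), ([197.41, 198.33], [194, 196, 8, 6, 39]), ([129.25, 230.46], [121, 229, 16, 3, 28])]
[([321.75, 126.82], [319, 125, 7, 5, 28]), ([269.76, 142.14], [267, 138, 7, 9, 50]), ([311.27, 164.32], [309, 161, 6, 8, 41]), ([387.44, 185.08], [384, 173, 6, 20, 59]), ([271.59, 187.88], [269, 183, 7, 10, 49]), ([219.48, 212.27], [216, 207, 8, 11, 63])]
ctr [0.504  0.1724 0.052 ] edges [0.096 0.075 0.096 0.075] ang [np.float64(-84.0), np.float64(-173.3), np.float64(96.0), np.float64(7.3)]
ctr [0.5274 0.0231 0.052 ] edges [0.095 0.074 0.094 0.074] ang [np.float64(-90.4), np.float64(179.6), np.float64(89.6), np.float64(0.1)]
ctr [ 0.5338 -0.1339  0.052 ] edges [0.095 0.076 0.095 0.076] ang [np.float64(-86.3), np.float64(-177.3), np.float64(93.7), np.float64(3.2)]
```

move_arm --claw '[0,0,0,0,0,0,0]' --dp '[[-0.01,0.14,0],[-0.01,0.14,0],[0,0,0.18],[0,0,0.18],[0,0,0.14],[0,0,0],[0,0,0]]' --turn '[[0,0,0],[0,0,0],[0,0,0],[0,0,0],[0,0,0],[0,0,0],[0,0,0]]'

```text
clock: 16.92
position: [0.5017, -0.1832, 0.0601]
ee_rot: [0.672, 0.741, -0.001, -0.001]
ft_force: [0.6, -1.1, 1.1]
grip_width: -0.004
```

Run:
```python
from h import *
to(.5002,-.1838,.0520,95.4)
```

```text
t 16.92 pos [ 0.5017 -0.1832  0.0601] yaw 95.62 tilt 0.19 F [ 0.63 -1.06  1.06] w -0.004
d/200 [-0.0022 -0.0075  0.0405] turnz 0.0048
```

move_arm --claw '[0,0,0,0,0]' --dp '[[0,-0.008,0.02],[0,0,0.015],[0,0,0.005],[0,0,0.005],[0,0,0]]' --turn '[[0,0,0],[0,0,0],[0,0,0],[0,0,0],[0,0,0]]'

```text
clock: 17.33
position: [0.5011, -0.1835, 0.0525]
ee_rot: [0.672, 0.741, 0.0, 0.0]
ft_force: [-1.0, 0.6, 0.2]
grip_width: 0.004
```

move_arm --claw '[0,0,0]' --dp '[[0,0,0.005],[0,0,0.002],[0,0,0]]' --turn '[[0,0,0],[0,0,0],[0,0,0]]'

```text
clock: 17.58
position: [0.5012, -0.1836, 0.052]
ee_rot: [0.672, 0.741, 0.001, 0.0]
ft_force: [-5.1, 2.7, 15.7]
grip_width: 0.001
```

move_arm --claw '[0,0,0,0,0,0,0]' --dp '[[0,0,-0.04],[-0.006,0.185,0],[-0.006,0.185,0],[0,0,0],[0,0,0.025],[0,0,0.015],[0,0,0]]' --turn '[[0,0,0],[0,0,0],[0,0,0],[0,0,0],[0,0,0],[0,0,0],[0,0,0]]'

```text
clock: 18.17
position: [0.5755, -0.1786, 0.052]
ee_rot: [0.672, 0.741, 0.001, 0.001]
ft_force: [2.1, 3.3, 10.7]
grip_width: -0.001
```

move_arm --claw '[0,0]' --dp '[[0,0,0.005],[0,0,0]]' --turn '[[0,0,0],[0,0,0]]'

```text
clock: 18.33
position: [0.5757, -0.1787, 0.0519]
ee_rot: [0.672, 0.741, 0.002, 0.001]
ft_force: [-2.2, 4.4, 17.1]
grip_width: 0.002
```

move_arm --claw '[0,0,0,0,0,0,0,0]' --dp '[[0,0,-0.045],[0.16,0,0],[0.16,0,0],[0.15,0,0],[0,0,0],[0,0,0.025],[0,0,0.015],[0,0,0]]' --turn '[[0,0,0],[0,0,0],[0,0,0],[0,0,0],[0,0,0],[0,0,0],[0,0,0],[0,0,0]]'

```text
clock: 19.0
position: [0.5652, -0.0849, 0.052]
ee_rot: [0.672, 0.741, 0.001, -0.001]
ft_force: [-10.0, 8.1, 21.5]
grip_width: 0.002
```

move_arm --claw '[0,0]' --dp '[[0,0,0.005],[0,0,0]]' --turn '[[0,0,0],[0,0,0]]'

```text
clock: 19.17
position: [0.5653, -0.0849, 0.0519]
ee_rot: [0.672, 0.74, 0.001, -0.001]
ft_force: [-13.2, 8.2, 32.7]
grip_width: 0.001
```

move_arm --claw '[0,0,0,0,0,0,0,0]' --dp '[[0,0,-0.05],[0,-0.185,0],[0,-0.185,0],[0,0,0],[0,0,0.025],[0,0,0.015],[0,0,0],[0,0,0.005]]' --turn '[[0,0,0],[0,0,0],[0,0,0],[0,0,0],[0,0,0],[0,0,0],[0,0,0],[0,0,0]]'

```text
clock: 19.83
position: [0.4916, -0.0936, 0.0517]
ee_rot: [0.672, 0.74, -0.001, -0.001]
ft_force: [-21.7, 1.6, 44.3]
grip_width: 0.002
```

Run:
```python
from h import *
to(.4941,-.0903,.0520,95.4)
```

```text
t 19.83 pos [ 0.4916 -0.0936  0.0517] yaw 95.52 tilt 0.11 F [-21.71   1.57  44.34] w 0.002
d/200 [ 0.0153  0.0141 -0.0016] turnz 0.0027
```

A is solid on all four corners. Now B, nearer its corners.

move_arm --claw '[0,0,0,0,0,0,0]' --dp '[[0,0,-0.055],[0.172,0.014,0],[0.172,0.014,0],[0,0,0],[0,0,0.025],[0,0,0.01],[0,0,0]]' --turn '[[0,0,0],[0,0,0],[0,0,0],[0,0,0],[0,0,0],[0,0,0],[0,0,0]]'

```text
clock: 20.42
position: [0.4904, -0.0247, 0.0535]
ee_rot: [0.672, 0.74, -0.001, -0.0]
ft_force: [-0.0, -0.3, 0.0]
grip_width: 0.002
```

move_arm --claw '[0,0]' --dp '[[0,0,0.005],[0,0,0]]' --turn '[[0,0,0],[0,0,0]]'

```text
clock: 20.58
position: [0.4906, -0.0243, 0.0532]
ee_rot: [0.672, 0.74, -0.0, -0.0]
ft_force: [-0.5, 0.4, 1.0]
grip_width: -0.002
```

move_arm --claw '[0,0,0]' --dp '[[0,0,0.01],[0,0,0],[0,0,0]]' --turn '[[0,0,0],[0,0,0],[0,0,0]]'

```text
clock: 20.83
position: [0.491, -0.024, 0.0521]
ee_rot: [0.672, 0.741, 0.0, 0.0]
ft_force: [-3.0, -1.8, 8.0]
grip_width: -0.003
```

move_arm --claw '[0,0,0,0,0,0,0]' --dp '[[0,0,-0.04],[-0.018,0.183,0],[-0.018,0.183,0],[0,0,0],[0,0,0.025],[0,0,0.015],[0,0,0]]' --turn '[[0,0,0],[0,0,0],[0,0,0],[0,0,0],[0,0,0],[0,0,0],[0,0,0]]'

```text
clock: 21.42
position: [0.5642, -0.0235, 0.0522]
ee_rot: [0.672, 0.741, 0.001, 0.0]
ft_force: [1.8, -0.7, 3.3]
grip_width: -0.005
```

move_arm --claw '[0,0]' --dp '[[0,0,0.005],[0,0,0]]' --turn '[[0,0,0],[0,0,0]]'

```text
clock: 21.58
position: [0.5643, -0.0235, 0.052]
ee_rot: [0.672, 0.741, 0.001, 0.0]
ft_force: [-1.3, -0.4, 12.0]
grip_width: -0.001
```

move_arm --claw '[0,0,0,0,0,0,0,0]' --dp '[[0,0,-0.04],[0.155,0.015,0],[0.155,0.015,0],[0.153,0.015,0],[0,0,0],[0,0,0.025],[0,0,0.013],[0,0,0]]' --turn '[[0,0,0],[0,0,0],[0,0,0],[0,0,0],[0,0,0],[0,0,0],[0,0,0],[0,0,0]]'

```text
clock: 22.25
position: [0.5636, 0.0702, 0.052]
ee_rot: [0.672, 0.741, 0.001, -0.001]
ft_force: [-6.2, 7.5, 15.2]
grip_width: -0.002
```

move_arm --claw '[0,0]' --dp '[[0,0,0.005],[0,0,0]]' --turn '[[0,0,0],[0,0,0]]'

```text
clock: 22.42
position: [0.5637, 0.0702, 0.0519]
ee_rot: [0.672, 0.741, 0.001, -0.001]
ft_force: [-11.0, 5.7, 25.2]
grip_width: -0.0
```

move_arm --claw '[0,0,0,0,0,0,0]' --dp '[[0,0,-0.045],[0.018,-0.183,0],[0.018,-0.183,0],[0,0,0],[0,0,0.025],[0,0,0.012],[0,0,0]]' --turn '[[0,0,0],[0,0,0],[0,0,0],[0,0,0],[0,0,0],[0,0,0],[0,0,0]]'

```text
clock: 23.0
position: [0.4904, 0.0687, 0.052]
ee_rot: [0.672, 0.74, -0.001, -0.001]
ft_force: [-11.5, -0.8, 17.4]
grip_width: 0.001
```

move_arm --claw '[0,0]' --dp '[[0,0,0.005],[0,0,0]]' --turn '[[0,0,0],[0,0,0]]'

```text
clock: 23.17
position: [0.4904, 0.0687, 0.0518]
ee_rot: [0.672, 0.74, -0.001, -0.001]
ft_force: [-17.3, -3.0, 31.7]
grip_width: -0.004
```

Run:
```python
from h import *
to(.4720,.1217,.0580,95.4)
```

```text
t 23.17 pos [0.4904 0.0687 0.0518] yaw 95.52 tilt 0.14 F [-17.31  -2.96  31.68] w -0.004
d/200 [ 0.2725 -0.0664 -0.0307] turnz 0.0026
```

B is solid too. Now C again, at (-,-).

move_arm --claw '[0,0,0,0,0,0,0]' --dp '[[0,0,-0.045],[0.136,-0.033,0],[0.136,-0.033,0],[0,0,0],[0,0,0.025],[0,0,0.01],[0,0,0]]' --turn '[[0,0,0],[0,0,0],[0,0,0],[0,0,0],[0,0,0],[0,0,0],[0,0,0]]'

```text
clock: 23.75
position: [0.4728, 0.1218, 0.0522]
ee_rot: [0.672, 0.74, -0.0, 0.0]
ft_force: [0.5, 0.3, -0.4]
grip_width: 0.001
```

move_arm --claw '[0,0]' --dp '[[0,0,0.005],[0,0,0]]' --turn '[[0,0,0],[0,0,0]]'

```text
clock: 23.92
position: [0.4729, 0.1217, 0.052]
ee_rot: [0.672, 0.74, 0.0, -0.0]
ft_force: [-4.2, 0.2, 12.2]
grip_width: 0.001
```

move_arm --claw '[0,0,0,0,0,0,0]' --dp '[[0,0,-0.04],[0.002,0.185,0],[0.002,0.185,0],[0,0,0],[0,0,0.025],[0,0,0.012],[0,0,0]]' --turn '[[0,0,0],[0,0,0],[0,0,0],[0,0,0],[0,0,0],[0,0,0],[0,0,0]]'

```text
clock: 24.5
position: [0.546, 0.1295, 0.0523]
ee_rot: [0.672, 0.74, 0.0, 0.001]
ft_force: [1.2, -0.9, 2.9]
grip_width: 0.0
```

move_arm --claw '[0,0]' --dp '[[0,0,0.005],[0,0,0]]' --turn '[[0,0,0],[0,0,0]]'

```text
clock: 24.67
position: [0.5461, 0.1297, 0.0521]
ee_rot: [0.672, 0.741, 0.001, 0.001]
ft_force: [0.9, -2.4, 7.7]
grip_width: -0.001
```

Stiff. Next is (+,+).

move_arm --claw '[0,0,0,0,0,0,0,0]' --dp '[[0,0,-0.04],[0.157,0,0],[0.157,0,0],[0.157,0,0],[0,0,0],[0,0,0.02],[0,0,0.01],[0,0,0]]' --turn '[[0,0,0],[0,0,0],[0,0,0],[0,0,0],[0,0,0],[0,0,0],[0,0,0],[0,0,0]]'

```text
clock: 25.33
position: [0.5361, 0.2232, 0.0528]
ee_rot: [0.672, 0.74, -0.0, -0.0]
ft_force: [0.2, 0.6, 0.4]
grip_width: -0.003
```

move_arm --claw '[0,0]' --dp '[[0,0,0.005],[0,0,0]]' --turn '[[0,0,0],[0,0,0]]'

```text
clock: 25.5
position: [0.5364, 0.2231, 0.0524]
ee_rot: [0.672, 0.74, -0.0, -0.0]
ft_force: [-2.8, -0.7, 5.8]
grip_width: -0.002
```

Run:
```python
from h import *
to(.5359,.2231,.0520,95.4)
```

```text
t 25.5 pos [0.5364 0.2231 0.0524] yaw 95.52 tilt 0.04 F [-2.78 -0.72  5.81] w -0.002
d/200 [ 0.0001 -0.0026  0.0021] turnz 0.0027
```

move_arm --claw '[0,0,0]' --dp '[[0,0,0.007],[0,0,0],[0,0,0]]' --turn '[[0,0,0],[0,0,0],[0,0,0]]'

```text
clock: 25.75
position: [0.5366, 0.2233, 0.0521]
ee_rot: [0.672, 0.74, -0.0, -0.0]
ft_force: [-7.7, -2.2, 17.2]
grip_width: -0.004
```

move_arm --claw '[0,0,0,0,0,0,0]' --dp '[[0,0,-0.04],[0,-0.185,0],[0,-0.185,0],[0,0,0],[0,0,0.025],[0,0,0.008],[0,0,0]]' --turn '[[0,0,0],[0,0,0],[0,0,0],[0,0,0],[0,0,0],[0,0,0],[0,0,0]]'

```text
clock: 26.33
position: [0.4635, 0.217, 0.0524]
ee_rot: [0.672, 0.741, 0.0, -0.0]
ft_force: [-4.1, -0.0, 6.5]
grip_width: -0.001
```

move_arm --claw '[0,0]' --dp '[[0,0,0.005],[0,0,0]]' --turn '[[0,0,0],[0,0,0]]'

```text
clock: 26.5
position: [0.4636, 0.2171, 0.0521]
ee_rot: [0.672, 0.741, -0.0, -0.0]
ft_force: [-9.1, -1.8, 16.7]
grip_width: -0.001
```

Run:
```python
from h import *
to(.4623,.2153,.0520,95.4)
```

```text
t 26.5 pos [0.4636 0.2171 0.0521] yaw 95.55 tilt 0.03 F [-9.1  -1.75 16.73] w -0.001
d/200 [-0.0083 -0.0074  0.0005] turnz 0.0034
```

No corner gives even at 15-30 N. I'm still pressing C at (-,+), so I'll compare against the unpressed picture and look closely at the edges.

Run:
```python
from h import *
ims=[cams.camera("scene")[:,:,::-1].astype(float) for _ in range(4)]
m=np.mean(ims,0).astype(np.uint8);cv2.imwrite("pics/s5f.png",m)
a=cv2.imread("pics/s4f.png")
def crop(i,c,w=34,h=24):
    return cv2.resize(i[c[1]-h:c[1]+h,c[0]-w:c[0]+w],None,fx=5.8,fy=5.8,interpolation=cv2.INTER_CUBIC)
L=np.vstack([np.hstack([crop(a,(311,170)),crop(m,(311,170))]),np.hstack([crop(a,(272,193)),crop(a,(220,217))])])
cv2.imwrite("pics/z5.png",L);print(L.shape, manip.get_obs()["ft_force"],manip.get_obs()["position"])
```

```text
(556, 788, 3) [-8.73513871 -2.28518946 17.46809204] [0.46361072 0.21707138 0.05208782]
```

View pics/z5.png

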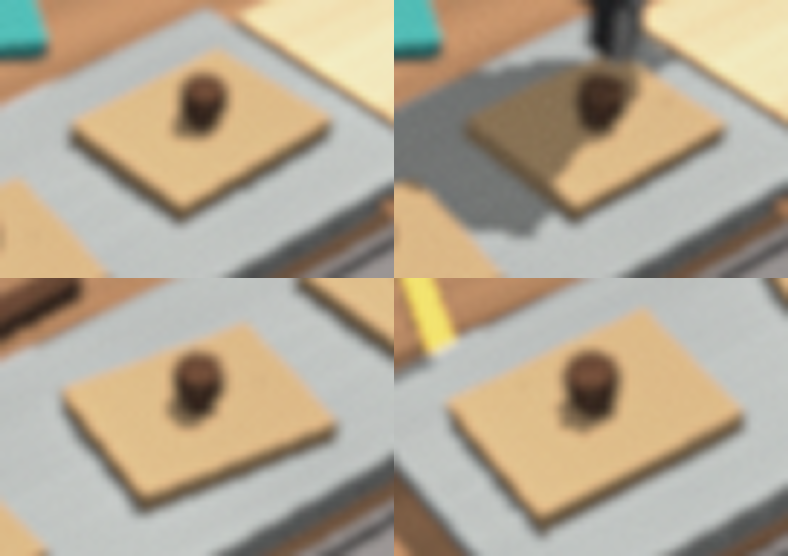

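The tip sits over C's far corner at about (612,45) in the top-right crop, and C's outline matches the unpressed one, so it did not rock. I'll inspect the corner undersides in more detail in the averaged picture.

Run:
```python
from h import *
a=cv2.imread("pics/s4f.png")
C={"C":((.504,.1725),6),"B":((.5275,.0225),0),"A":((.534,-.1345),3.7)}
rows=[]
for k,(c,y) in C.items():
    r=R.from_euler("z",y,degrees=True).as_matrix()[:2,:2];row=[]
    for s in ((-1,-1),(1,-1),(1,1),(-1,1)):
        p=np.array(c)+r@np.array([40*s[0],50*s[1]])/1000
        u,v=proj("scene",(*p,.046));u,v=int(round(u)),int(round(v))
        row.append(cv2.copyMakeBorder(cv2.resize(a[v-8:v+8,u-8:u+8],None,fx=12,fy=12,interpolation=cv2.INTER_CUBIC),2,2,2,2,cv2.BORDER_CONSTANT))
    rows.append(np.hstack(row))
L=np.vstack(rows);print(L.shape);cv2.imwrite("pics/z6.png",L)
u,v=proj("scene",manip.get_obs()["position"]);print(u,v)
```

```text
(588, 784, 3)
314.5236315099378 154.8255037101119
```

View pics/z6.png

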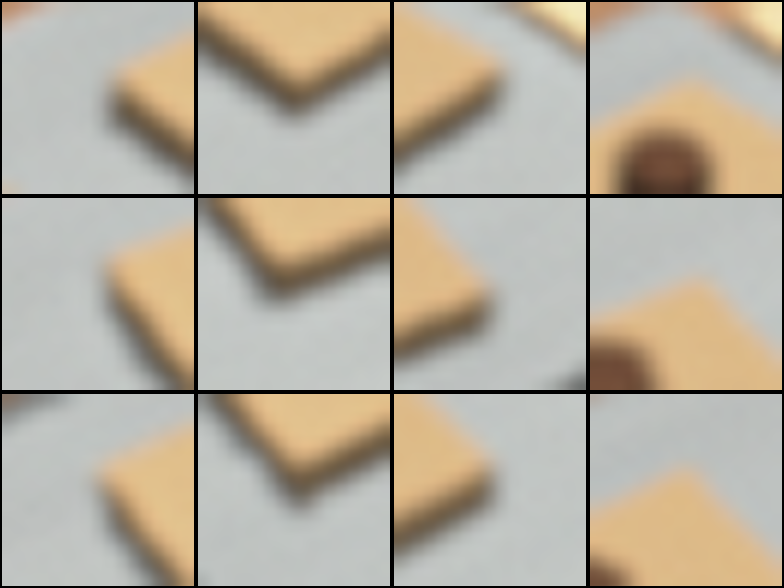

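The corner crops show nothing conclusive; C's (-,-) corner has perhaps a slightly darker base. I'll do a slow, light press at C (+,+) a bit further in, sampling the state several times to beat the noise.

move_arm --claw '[0,0,0,0,0,0]' --dp '[[0,0,-0.04],[0,0.18,0],[-0.01,0.17,0],[0,0,0],[0,0,0.02],[0,0,0]]' --turn '[[0,0,0],[0,0,0],[0,0,0],[0,0,0],[0,0,0],[0,0,0]]'

```text
clock: 27.2
position: [0.5326, 0.2214, 0.054]
ee_rot: [0.672, 0.741, -0.001, -0.0]
ft_force: [-0.7, 0.3, -0.6]
grip_width: 0.003
```

```bash
cat >> h.py <<'E'
def samp(n=4):
    P=[];F=[]
    for _ in range(n):
        cams.camera("top");o=manip.get_obs();P.append(o["position"]);F.append(o["ft_force"])
    P=np.array(P)*1000;F=np.array(F);print(o["clock"].__round__(2),"p",P.mean(0).round(2),"sd",P.std(0).round(2),"F",F.mean(0).round(2),F.std(0).round(2))
E
python3 - <<'E'
from h import *
samp(4)
E
```

```text
27.4 p [532.07 221.88  54.77] sd [0.05 0.19 0.32] F [-0.07  0.29  0.31] [0.25 0.26 0.37]
```

move_arm --claw '[0,0,0]' --dp '[[0,0,0.012],[0,0,0.005],[0,0,0]]' --turn '[[0,0,0],[0,0,0],[0,0,0]]'

```text
clock: 27.65
position: [0.5327, 0.2223, 0.0524]
ee_rot: [0.672, 0.741, 0.0, -0.0]
ft_force: [-2.1, -1.0, 5.5]
grip_width: -0.004
```

Run:
```python
from h import *
samp(4)
```

```text
27.85 p [532.64 222.39  52.41] sd [0.01 0.01 0.02] F [-1.94 -0.07  6.58] [0.29 0.55 0.53]
```

move_arm --claw '[0,0,0]' --dp '[[0,0,0.006],[0,0,0.006],[0,0,0]]' --turn '[[0,0,0],[0,0,0],[0,0,0]]'

```text
clock: 28.1
position: [0.5329, 0.2226, 0.052]
ee_rot: [0.672, 0.741, 0.001, -0.0]
ft_force: [-10.4, -3.0, 27.5]
grip_width: 0.0
```

Run:
```python
from h import *
samp(3)
```

```text
28.25 p [532.84 222.55  52.01] sd [0.01 0.01 0.01] F [-11.03  -4.02  27.66] [0.04 0.08 0.24]
```

move_arm --claw '[0,0,0,0,0,0,0,0]' --dp '[[0,0,-0.16],[-0.14,-0.11,0],[-0.14,-0.11,0],[-0.16,-0.11,0],[0,0,0],[0,0,0.1],[0,0,0.035],[0,0,0]]' --turn '[[0,0,0],[0,0,0],[0,0,0],[0,0,0],[0,0,0],[0,0,0],[0,0,0],[0,0,0]]'

```text
clock: 28.92
position: [0.4745, 0.1277, 0.053]
ee_rot: [0.672, 0.741, -0.001, -0.0]
ft_force: [-0.1, -0.7, -0.3]
grip_width: 0.003
```

Run:
```python
from h import *
samp(3);to(.475,.1245,.052)
```

```text
29.07 p [475.4  128.18  54.22] sd [0.3  0.12 0.35] F [ 0.19 -0.17 -0.09] [0.45 0.59 0.25]
t 29.07 pos [0.4757 0.1283 0.0546] yaw 95.65 tilt 0.01 F [-0.43  0.51 -0.45] w 0.001
d/200 [-0.0186 -0.0055  0.013 ] turnz None
```

move_arm --claw '[0,0,0,0]' --dp '[[-0.01,-0.005,0.005],[0,0,0.005],[0,0,0.005],[0,0,0]]' --turn '[[0,0,0],[0,0,0],[0,0,0],[0,0,0]]'

```text
clock: 29.4
position: [0.475, 0.1258, 0.0521]
ee_rot: [0.672, 0.741, 0.0, -0.0]
ft_force: [-3.4, -0.9, 9.7]
grip_width: -0.004
```

Run:
```python
from h import *
samp(3)
```

```text
29.55 p [475.01 125.82  52.09] sd [0.   0.01 0.01] F [-3.92 -1.97  9.95] [0.53 0.21 0.21]
```

New thought: if the front's shape is truly twisted, its raised corner's top may stand at about 56 mm and come down stiff at 52 mm. That would look "stiff" in my readings. I'm pressing C (-,-) right now, so I'll compare the pictures.

```bash
cat >> h.py <<'E'
CC={"C":((.504,.1725),6),"B":((.5275,.0225),0),"A":((.534,-.1345),3.7)}
def corners(a,k):
    c,y=CC[k];r=R.from_euler("z",y,degrees=True).as_matrix()[:2,:2];row=[]
    for s in ((-1,-1),(1,-1),(1,1),(-1,1)):
        p=np.array(c)+r@np.array([40*s[0],50*s[1]])/1000
        u,v=proj("scene",(*p,.046));u,v=int(round(u)),int(round(v))
        row.append(cv2.copyMakeBorder(cv2.resize(a[v-8:v+8,u-8:u+8],None,fx=12,fy=12,interpolation=cv2.INTER_CUBIC),2,2,2,2,cv2.BORDER_CONSTANT))
    return np.hstack(row)
E
python3 - <<'E'
from h import *
m=np.mean([cams.camera("scene")[:,:,::-1].astype(float) for _ in range(3)],0).astype(np.uint8);cv2.imwrite("pics/s7f.png",m)
a=cv2.imread("pics/s4f.png");b=cv2.imread("pics/s5f.png")
cv2.imwrite("pics/z7.png",np.vstack([corners(a,"C"),corners(m,"C"),corners(b,"C")]))
print(manip.get_obs()["ft_force"])
E
```

```text
[-3.21588087 -2.2338545   9.94412118]
```

View pics/z7.png

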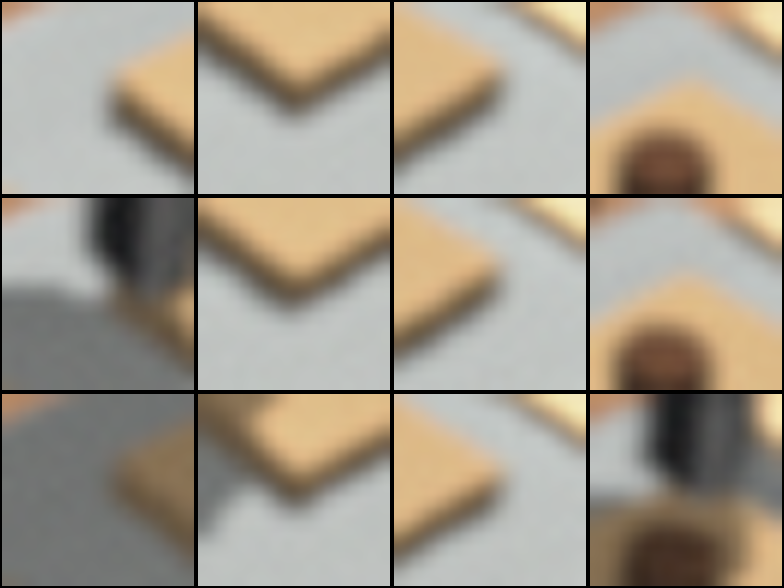

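C did not move while pressed there. Next is a closure test for a raised corner: I fit each top-face quadrilateral in the averaged scene picture, back-project it to z=52 mm and check that it closes as a rectangle.

Run:
```python
from h import *
a=cv2.imread("pics/s4f.png");S=4
big=cv2.resize(a,None,fx=S,fy=S,interpolation=cv2.INTER_CUBIC)
h=cv2.cvtColor(big,cv2.COLOR_BGR2HSV)
for k,(c,y) in CC.items():
    u,v=proj("scene",(*c,.052));u,v=int(u*S),int(v*S)
    r=R.from_euler("z",y,degrees=True).as_matrix()[:2,:2]
    L=[]
    q=[np.array(proj("scene",(*(np.array(c)+r@np.array([40*s[0],50*s[1]])/1000),.052))) for s in ((-1,-1),(1,-1),(1,1),(-1,1))]
    g=cv2.cvtColor(big,cv2.COLOR_BGR2LAB).astype(float)
    wood=g[v+40 if k!="C" else v+30,u]  # sample
    # per edge: sample perpendicular profiles of b-channel(yellow), + brightness
    lines=[]
    for i in range(4):
        p,n=q[i],q[(i+1)%4];t=(n-p)/np.linalg.norm(n-p);nr=np.array([t[1],-t[0]])
        if nr@(q[0]+q[2]-2*p)>0: nr=-nr
        pts=[]
        for f in np.linspace(.12,.88,30):
            b=p+f*(n-p);xs=np.linspace(-5,5,101)
            P=(b+xs[:,None]*nr)
            A=cv2.remap(a.astype(np.float32),P[:,0].astype(np.float32)[None],P[:,1].astype(np.float32)[None],cv2.INTER_CUBIC)[0]
            R_=A[:,2]  # red: wood bright, side dark / plate ~190
            V=A[:,2]-A[:,0] # yellowness
            V=V if i in(2,3) else R_
            ref=V[:15].mean()
            if i in (2,3): lo=V[-15:].mean()
            else: lo=V.min()
            th=(ref+lo)/2;j=np.where(V<th)[0]
            if len(j): pts.append(b+xs[j[0]]*nr)
        vx=cv2.fitLine(np.array(pts,np.float32),cv2.DIST_HUBER,0,.01,.01).ravel();lines.append(vx)
    cs=[]
    for i in range(4):
        l1,l2=lines[i-1],lines[i]
        s=np.linalg.solve(np.array([[l1[0],-l2[0]],[l1[1],-l2[1]]]),l2[2:]-l1[2:]);cs.append(l1[2:]+s[0]*l1[:2])
    w=np.array([plane("scene",*p,.052) for p in cs])*1000
    print(k,"closure",(w[0]-w[1]+w[2]-w[3]).round(1)[:2],"edges",np.linalg.norm(w-np.roll(w,-1,0),axis=1).round(1),"ctr",w.mean(0).round(1)[:2])
d=I["scene"]["pose"][:3,3];print((np.array([.52,0,.05])-d)/ (d[2]-.05))
```

```text
C closure [-2.6  3.5] edges [ 81.6 105.3  79.5 101.6] ctr [502.5 173.5]
B closure [1.3 0.3] edges [ 81.2 100.9  82.4 100.6] ctr [526.7  22.7]
A closure [0.1 0.3] edges [ 81.7 100.8  81.8 100.5] ctr [ 533.1 -134.2]
[-0.91985179  0.59073371 -1.        ]
```

C doesn't close: (-2.6, 3.5) mm, with the edge lengths placing a raised corner of about 4 mm at its (+,+). A and B close within 1.3 mm. So C is the twisted one and (+,+) its raised corner. I'll press there again and confirm the rock in a picture.

move_arm --claw '[0,0,0,0,0,0,0,0]' --dp '[[0,0,-0.16],[0.15,0.117,0],[0.15,0.117,0],[0.15,0.117,0],[0,0,0],[0,0,0.08],[0,0,0.03],[0,0,0]]' --turn '[[0,0,0],[0,0,0],[0,0,0],[0,0,0],[0,0,0],[0,0,0],[0,0,0],[0,0,0]]'

```text
clock: 30.37
position: [0.5347, 0.2216, 0.0596]
ee_rot: [0.672, 0.741, -0.002, -0.0]
ft_force: [-0.3, 0.5, -0.8]
grip_width: 0.002
```

Run:
```python
from h import *
samp(3);to(.534,.221,.0525)
```

```text
30.52 p [535.62 221.83  61.3 ] sd [0.34 0.14 0.5 ] F [ 0.2  -0.13  0.24] [0.51 0.47 0.12]
t 30.52 pos [0.536  0.222  0.0619] yaw 95.58 tilt 0.02 F [ 0.91 -0.78  0.2 ] w -0.003
d/200 [-0.004  -0.0105  0.0468] turnz None
```

Now unpressed at 62 mm: a picture here, then press and another picture.

Run:
```python
from h import *
m=np.mean([cams.camera("scene")[:,:,::-1].astype(float) for _ in range(2)],0).astype(np.uint8);cv2.imwrite("pics/s8a.png",m);samp(1)
```

```text
30.67 p [536.16 222.29  62.06] sd [0. 0. 0.] F [ 0.39  0.83 -0.2 ] [0. 0. 0.]
```

move_arm --claw '[0,0,0,0,0]' --dp '[[0,0,0.02],[0,0,0.02],[0,0,0.01],[0,0,0.005],[0,0,0]]' --turn '[[0,0,0],[0,0,0],[0,0,0],[0,0,0],[0,0,0]]'

```text
clock: 31.08
position: [0.5362, 0.2226, 0.0521]
ee_rot: [0.672, 0.741, 0.001, -0.0]
ft_force: [-7.3, -3.1, 19.6]
grip_width: 0.006
```

Run:
```python
from h import *
samp(2)
m=np.mean([cams.camera("scene")[:,:,::-1].astype(float) for _ in range(2)],0).astype(np.uint8);cv2.imwrite("pics/s8b.png",m)
a=cv2.imread("pics/s8a.png")
cr=lambda i:cv2.resize(i[145:195,275:345],None,fx=5.6,fy=5.6,interpolation=cv2.INTER_CUBIC)
cv2.imwrite("pics/z8.png",np.vstack([np.hstack([cr(a),cr(m)]),np.hstack([corners(a,"C")[:, :392],corners(m,"C")[:, :392]])]))
```

```text
31.18 p [536.24 222.58  52.07] sd [0.01 0.02 0.  ] F [-6.88 -2.43 20.71] [0.15 0.09 0.46]
```

View pics/z8.png

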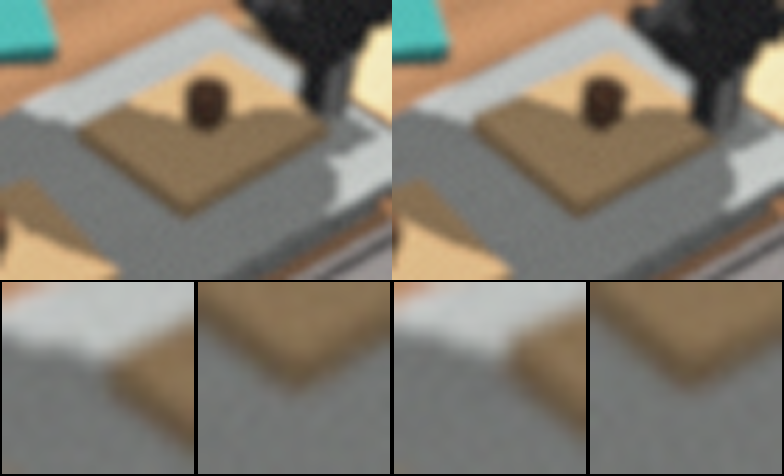

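Run:
```python
from h import *
A={k:cv2.imread(f"pics/{f}.png").astype(np.float32) for k,f in(("un","s8a"),("pr","s8b"))}
c,y=CC["C"];r=R.from_euler("z",y,degrees=True).as_matrix()[:2,:2]
q=[np.array(proj("scene",(*(np.array(c)+r@np.array([40*s[0],50*s[1]])/1000),.052))) for s in ((-1,-1),(1,-1),(1,1),(-1,1))]
for name,i in (("edge -- to +-",0),("edge +- to ++",1)):
    p,n=q[i],q[i+1];t=(n-p)/np.linalg.norm(n-p);nr=np.array([t[1],-t[0]])
    if nr@(q[0]+q[2]-2*p)>0: nr=-nr
    for rng in ((.1,.35),(.35,.65),(.65,.9)):
        out=[]
        pr={}
        for k,a in A.items():
            prof=[]
            for f in np.linspace(*rng,15):
                P=(p+f*(n-p)+np.linspace(-6,9,151)[:,None]*nr).astype(np.float32)
                prof.append(cv2.remap(a,P[:,:1],P[:,1:],cv2.INTER_CUBIC)[:,0,2]-0.999*cv2.remap(a,P[:,:1],P[:,1:],cv2.INTER_CUBIC)[:,0,0])
            pr[k]=np.mean(prof,0)
        # yellow-to-grey crossing (outer side bottom)
        for k in pr:
            v=pr[k];th=(v[:20].mean()+v[-20:].mean())/2;out.append(round(-6+.1*np.where(v<th)[0][0],2))
        print(name,rng,out)
g={k:cv2.cvtColor(a.astype(np.uint8),cv2.COLOR_BGR2GRAY).astype(np.float32) for k,a in A.items()}
u,v=map(int,proj("scene",(.504,.1725,.064)))
print("knob shift",cv2.phaseCorrelate(*[x[v-9:v+7,u-8:u+8].copy() for x in g.values()],cv2.createHanningWindow((16,16),cv2.CV_32F)))
for z0,s in((.052,0),(.0,0)): pass
b=np.array(proj("scene",(.504,.1725,.076)));e=np.array(proj("scene",(.504+.06*.036*.72,.1725+.06*.036*.7,.076)));print("exp knob top shift",e-b)
```

```text
edge -- to +- (0.1, 0.35) [np.float64(2.0), np.float64(0.7)]
edge -- to +- (0.35, 0.65) [np.float64(1.9), np.float64(1.2)]
edge -- to +- (0.65, 0.9) [np.float64(2.0), np.float64(1.5)]
edge +- to ++ (0.1, 0.35) [np.float64(1.4), np.float64(1.6)]
edge +- to ++ (0.35, 0.65) [np.float64(1.3), np.float64(1.8)]
edge +- to ++ (0.65, 0.9) [np.float64(1.1), np.float64(2.0)]
knob shift ((0.7069475103210534, -0.1979425680984228), 0.7679450809955597)
exp knob top shift [0.77504028 0.10784058]
```

The rock is confirmed. The (-,-) edge rose about 1.3 px, the (+,+) edge dropped about 0.9 px, and the knob shifted 0.71 px against 0.78 px predicted for 0.06 rad. Front C is the twisted one. I'm moving behind its near edge to push it off.

move_arm --claw '[0,0,0,0,0,0,0]' --dp '[[0,0,-0.1],[0,0,-0.1],[-0.08,-0.165,0],[-0.08,-0.165,0],[-0.076,-0.165,0],[0,0,0],[0,0,0]]' --turn '[[0,0,0],[0,0,0],[0,0,0],[0,0,0],[0,0,0],[0,0,0],[0,0,0]]'

```text
clock: 31.87
position: [0.4404, 0.1648, 0.0901]
ee_rot: [0.672, 0.741, -0.0, -0.0]
ft_force: [-0.5, 0.7, 0.6]
grip_width: 0.001
```

Run:
```python
from h import *
to(.4423,.1665,.045,95.4)
```

```text
t 31.87 pos [0.4404 0.1648 0.0901] yaw 95.58 tilt 0.06 F [-0.54  0.74  0.59] w 0.001
d/200 [0.0076 0.0104 0.2254] turnz 0.004
```

move_arm --claw '[0,0,0,0,0]' --dp '[[0.008,0,0.12],[0,0,0.07],[0,0,0.03],[0,0,0],[0,0,0]]' --turn '[[0,0,0],[0,0,0],[0,0,0],[0,0,0],[0,0,0]]'

```text
clock: 32.28
position: [0.4423, 0.1674, 0.0465]
ee_rot: [0.672, 0.741, -0.0, 0.0]
ft_force: [0.2, -0.4, 0.9]
grip_width: -0.001
```

Run:
```python
from h import *
samp(1);to(.4423,.1665,.045,95.4)
```

```text
32.33 p [442.54 167.56  46.88] sd [0. 0. 0.] F [-0.54 -0.62  0.48] [0. 0. 0.]
t 32.33 pos [0.4425 0.1676 0.0469] yaw 95.61 tilt 0.05 F [-0.54 -0.62  0.48] w 0.004
d/200 [-0.0051 -0.0017  0.0094] turnz 0.0047
```

move_arm --claw '[0,0,0,0,0,0,0,0]' --dp '[[-0.005,0.03,0.007],[0,0.05,0],[0,0.05,0],[0,0.06,0],[0,0.06,0],[0,0.06,0],[0,0.05,0],[0,0,0]]' --turn '[[0,0,0],[0,0,0],[0,0,0],[0,0,0],[0,0,0],[0,0,0],[0,0,0],[0,0,0]]'

```text
clock: 33.0
position: [0.5162, 0.1734, 0.0452]
ee_rot: [0.672, 0.741, 0.001, 0.001]
ft_force: [-0.2, -0.5, 1.1]
grip_width: 0.003
```

Run:
```python
from h import *
im=cams.camera("scene")[:,:,::-1];cv2.imwrite("pics/s9.png",cv2.resize(im[100:260,170:420],None,fx=3.2,fy=3.2,interpolation=cv2.INTER_CUBIC))
to(.58,.18,.0455,95.4)
```

```text
t 33.05 pos [0.515  0.1732 0.045 ] yaw 95.57 tilt 0.05 F [-0.49  0.03  0.14] w 0.001
d/200 [ 0.0023  0.3269 -0.0023] turnz 0.0038
```

View pics/s9.png

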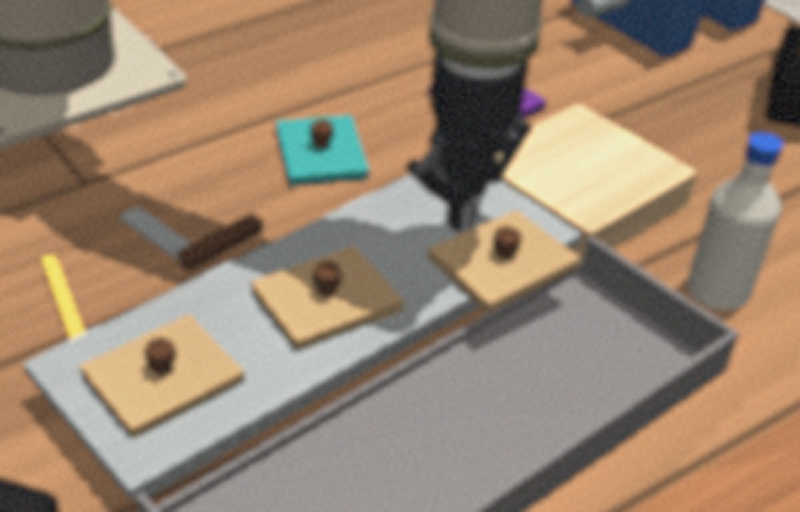

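C slides straight and overhangs the edge. I'll keep pushing.

move_arm --claw '[0,0,0,0,0,0,0,0]' --dp '[[0,0.05,0],[0,0.06,0],[0,0.06,0],[0,0.06,0],[0,0.06,0],[0,0.06,0],[0,0.05,0],[0,0,0]]' --turn '[[0,0,0],[0,0,0],[0,0,0],[0,0,0],[0,0,0],[0,0,0],[0,0,0],[0,0,0]]'

```text
clock: 33.72
position: [0.5945, 0.1811, 0.045]
ee_rot: [0.672, 0.741, 0.0, 0.0]
ft_force: [0.2, 0.3, 0.6]
grip_width: 0.003
```

Run:
```python
from h import *
im=cams.camera("scene")[:,:,::-1];cv2.imwrite("pics/s10.png",cv2.resize(im[100:260,170:420],None,fx=3.2,fy=3.2,interpolation=cv2.INTER_CUBIC))
to(.58,.18,.0455,95.4)
```

```text
t 33.77 pos [0.5934 0.181  0.0448] yaw 95.59 tilt 0.01 F [-1.15 -0.59 -0.23] w -0.0
d/200 [ 0.0017 -0.0674 -0.0036] turnz 0.0043
```

View pics/s10.png

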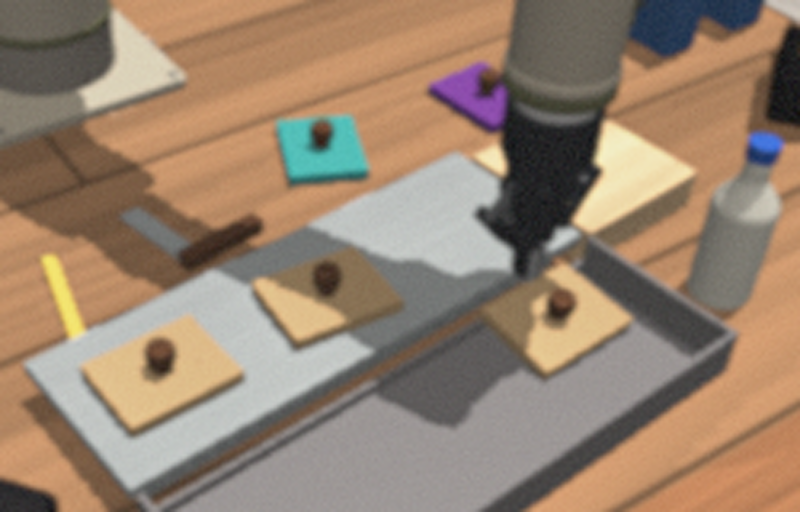

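move_arm --claw '[0,0,0,0,0,0,0,0]' --dp '[[0,-0.05,-0.05],[0,0,-0.15],[0,0,-0.2],[0,0,-0.2],[0,-0.2,0],[0,-0.2,0],[0,-0.2,0],[0,-0.2,0]]' --turn '[[0,0,0],[0,0,0],[0,0,0],[0,0,0],[0,0,0],[0,0,0],[0,0,0],[0,0,0]]'

```text
clock: 34.43
position: [0.4214, 0.164, 0.1645]
ee_rot: [0.671, 0.741, 0.0, -0.0]
ft_force: [0.2, 0.9, 1.2]
grip_width: -0.002
```

Run:
```python
from h import *
im=cams.camera("scene")[:,:,::-1];cv2.imwrite("pics/s11f.png",im);cv2.imwrite("pics/s11.png",cv2.resize(im[110:310,170:420],None,fx=3.2,fy=2.9,interpolation=cv2.INTER_CUBIC))
t=cams.camera("top")[:,:,::-1];cv2.imwrite("pics/t11f.png",t);cv2.imwrite("pics/t11.png",cv2.resize(t[100:285,105:335],None,fx=3.2,fy=3.2,interpolation=cv2.INTER_CUBIC))
to(.45,.18,.2,95.4)
```

```text
t 34.53 pos [0.4177 0.1637 0.1639] yaw 95.77 tilt 0.22 F [ 0.39 -0.38 -0.5 ] w 0.003
d/200 [ 0.0652  0.1683 -0.1813] turnz 0.0081
```

View pics/s11.png

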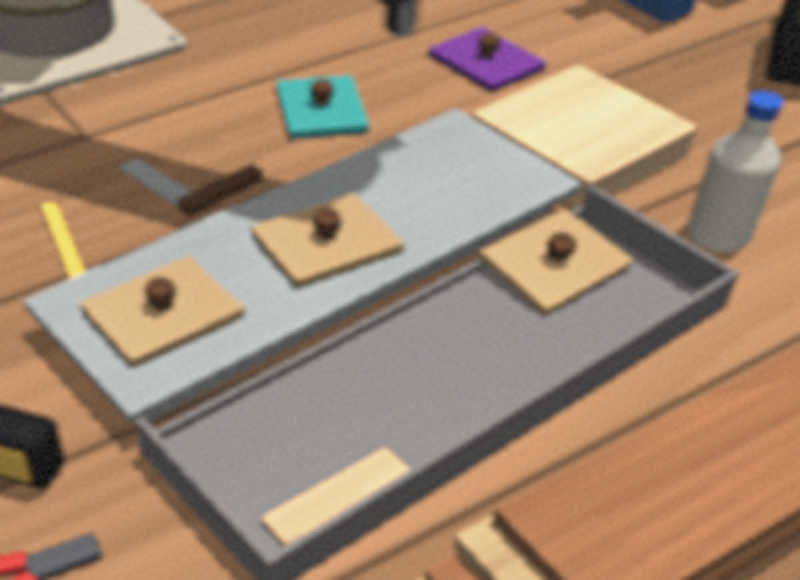

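View pics/t11.png

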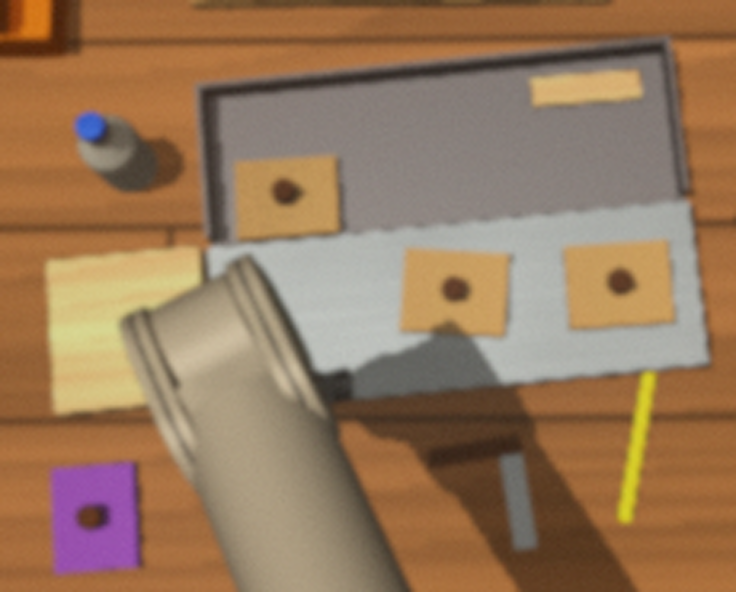

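C lies in the tray at about (287,195) in the top crop, with its near edge close to the plate. I'll measure its height and place, and check A and B.

Run:
```python
from h import *
import h
t=cv2.imread("pics/t11f.png");s=cv2.imread("pics/s11f.png")
h.ROI={"top":(165,140,325,232),"scene":(178,130,390,275)}
kt=[q for q in knobs(t,"top") if q[1][2]<11 and q[1][3]<11];ks=[q for q in knobs(s,"scene") if q[1][2]<12 and q[1][3]<14]
print(kt);print(ks)
c0=np.array([.5178,.0234]);M=R.from_euler("z",5.4,degrees=True).as_matrix()[:2,:2]
for a in kt:
    for b in ks:
        p,e=tri(b[0],a[0])
        if e<.003: print("knob",p.round(4),round(e,4),"plate frame",(M.T@(p[:2]-c0)).round(4))
for r,a,c in fronts(t,lo=(13,100,140)):
    print([plane("top",*r[0],z).round(4)[:2] for z in (.052,.02)],r)
```

```text
[([193.98, 159.88], [191, 157, 8, 7, 40]), ([298.71, 187.8], [296, 185, 7, 7, 35]), ([247.09, 190.31], [244, 188, 7, 6, 35])]
[([269.8, 142.06], [267, 138, 7, 9, 51]), ([271.3, 187.37], [268, 182, 8, 11, 57]), ([343.96, 196.33], [341, 192, 8, 9, 46]), ([219.45, 212.08], [216, 207, 8, 11, 65])]
knob [0.6303 0.1877 0.0303] 0.0016 plate frame [0.1275 0.1529]
knob [ 0.5342 -0.1355  0.0633] 0.0 plate frame [ 0.0014 -0.1597]
knob [0.5275 0.021  0.0646] 0.0001 plate frame [ 0.0094 -0.0033]
[array([0.5278, 0.0221]), array([0.5329, 0.0231])] ((246.84381103515625, 190.85882568359375), (31.58014488220215, 24.562335968017578), 4.236394882202148)
[array([ 0.5335, -0.1342]), array([ 0.5388, -0.1366])] ((298.0389099121094, 188.62255859375), (24.951316833496094, 31.937685012817383), 86.42366790771484)
[array([0.6211, 0.1843]), array([0.6282, 0.1889])] ((194.24514770507812, 161.42221069335938), (24.202775955200195, 31.87530517578125), 86.42366790771484)
```

Run:
```python
from h import *
import h
h.ROI={"top":(165,140,325,232),"scene":(178,130,390,275)}
for _ in range(6): s=cams.camera("scene")[:,:,::-1].copy()
print([q[0] for q in knobs(s,"scene") if q[1][2]<12 and q[1][3]<14]); to(.4,.16,.16)
print(manip.hand_in())
```

```text
[[269.83, 142.0], [271.23, 187.39], [344.08, 196.06], [219.28, 212.12]]
t 34.83 pos [0.4249 0.1645 0.1649] yaw 95.58 tilt 0.02 F [-0.46  0.76 -0.88] w -0.001
d/200 [-0.0103 -0.1259  0.0246] turnz None
the job is handed in; nothing more can be done
None
```

The job is done and handed in at 34.8 s. The front from the plywood block was the twisted one; it is now in the reject tray, and the two flat fronts are still on the plate. I set that front on the plate's free end first, then pressed all twelve corners.

- **Finding the rocker:** My force and height readings looked stiff at about 52 mm on every corner and did not separate the fronts. The raised corner's top starts higher and only goes stiff once it is pressed down. A shape check in the scene picture singled it out: the third front's (+x,+y) corner stood about 4 mm high, while the other two closed as flat rectangles to within 1.3 mm.
- **Confirming the rock:** I pressed that corner again and compared pictures. The opposite edge rose about 1.3 px, and the knob shifted 0.71 px against the 0.78 px expected for 0.06 rad.
- **Rejected front:** After pushing it off the far edge, I measured its knob in the tray at plate-frame (0.128, 0.153) m. The knob's mid-height was 30 mm, against 28 mm for lying fully flat, so its near edge may rest on the low lip. That is well inside the limits.
- **Flat fronts:** They read at plate-frame x of 0.009 m and 0.001 m, and y of -0.003 m and -0.160 m, unchanged from the start. I did not measure their lean to 0.006 rad directly, only that their corners were stiff and level.
- **At rest:** Knob positions agreed to 0.3 px between the last two pictures. The gripper was clear at z = 0.165 m, and no bystander appeared moved in the last pictures.

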